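# Unload the extruder dies from the wash carrier

## Robot

A 6-joint arm with a two-finger parallel gripper is mounted at the origin on the work surface. World frame = base frame: x ahead of the robot, y to its left, z up, the work surface at z = 0. Lengths are in mm, angles in rad, forces in N, time in s.
With the tool pointing down it reaches from about 325 to 925 mm from the base axis. Payload 3.1 kg.
Tool frame: the origin (TCP) lies midway between the tips of the shut fingers; the grasp point (between the pads) lies arm.tcp_to_grasp behind it (arm.tcp_to_grasp is the distance from the TCP to the grasp point, in mm); z points along the fingers, y is the direction in which the jaws open and shut (so a half turn about z gives the same grasp; the last joint's range is limited). The gripper opens to 85 mm and grips with 20 to 120 N. Pads are 22 mm wide; open, the fingers measure 114 mm over their backs; the gripper's body (76 mm by 85 mm) begins 54 mm behind the grasp point. The pads swing forward as they close: fully open they stand 13 mm farther back than shut.
Start: joints at [-1.253, 0.217, 1.613, -0, 1.311, -0.112], TCP at [260.452, -568.158, 231.3] pointing down, gripper open.
Joint ranges: [-2.75, 2.75], [-0.78, 2.1], [0.31, 2.55], [-1.13, 4.27], [0.13, 2.63], [-2.58, 2.58]. Speed limits (rad/s): [2.79, 2.79, 3.14, 3.14, 3.14, 3.14].

## Interface

Orientations are given as [roll, pitch, yaw] about the fixed x, y, z axes, in that order (R = Rz(yaw) Ry(pitch) Rx(roll)).
In Python, from bench import monitor, imaging, workorder, arm gives the robot as it stands. The module is installed in compiled form; this text tells all that it offers.
- The arm moves only by the tool carry_out, never from a script. Its argument "plan" is a list that holds one entry, the list of rows, each a list of 7 numbers: the finger opening in mm, from 0 to 85.4, then the shift along the tool's x, y, z in mm, then the turn, a rotation vector about the tool's x, y, z in degrees. A call has 1 to 10 rows; each row is the pose to reach, as a shift and turn from the pose commanded when the call began, along the tool's axes at that moment; what a row does not reach only later rows make up. A row lasts 1/10 s, in which the tool goes at most 50 mm and 8.59 degrees, less where a joint would pass 70% of its speed; a pose out of reach is approached as far as the arm can. A call with a gripper value outside its range is refused whole. The fingers move at their own pace and stop on an object; the grip force is fixed at half the most. Time passes only in rows, so rows that repeat a pose let the fingers close. It gives the time, the measured TCP pose, the force and the opening at its end, in the units of the state.
- monitor.state(): the state, without advancing time (a new reading comes with each control period).
- imaging.capture(name): name is "side" or "top"; returns the picture (400x640x3 uint8, red, green, blue); there is no depth.
- imaging.camera_params(name): a dict with "vertical_fov" (degrees; the focal length in pixels is half the picture's height over the tangent of half this angle, whatever the lens; pixels are square), "cx", "cy" (the principal point, pixels), "xyz" and "orientation" of the camera in the world. Camera axes: x right, y down, z forward; pixel columns grow to the right and rows downward; lengths in mm; the calibration is good to about 2 mm. A picture is of the moment at which its call begins. camera_params takes no time and is no camera call.
- workorder.job_done(): hands the job in, once; it reports no verdict.
The state is a dict: "time_s": time; "joint_positions": joint angles; "qvel": joint speeds; "joint_torque": joint torques, N m; "tcp_pos": TCP position; "eef_rot": TCP orientation; "force": force on the tool from outside, world axes, zero at the start; "moment": the same for the moment, N m; "grip_width": finger opening in mm.
Only numpy, scipy, OpenCV 4.12 (cv2) and the standard library are available. Lean on these libraries where they do the work, as an engineer would, in place of code of your own. Each camera call takes 0.05 s, during which the arm holds its last target.

## Task

The soap-extruder dies are back from the wash, clamped in their carrier. Unscrew the black cap anticlockwise until its thread lets go, lift it off and put it in the grey parts tray, then lay the keeper bar flat in the tray with it. Then hang every die there is by its eye, hanging straight down, on the peg with the collar of its own colour, and leave the other things on the bench alone.

Things in the scene. Friction and masses are not known exactly. Their poses are not given: they have to be found in the camera images.
- carrier: fixed steel wash carrier, base 250 x 80 x 12 mm; origin at the centre of its underside, x along its length, z up. Dies stand upright on the base's top (z 12 mm) in slots at x = -106, -62, 62, 106 mm, their plates square to the carrier's x. Slot walls reach z 30 mm, side walls (y = +-35 mm) z 42 mm. On its z axis a 24 mm column with a shoulder 52 mm across, top at z 102 mm, and above it the threaded stud
- stud_top (a point): top end of the threaded stud, on the carrier's axis, 155 mm above the bench; 32 mm across the thread. Right-hand thread, 12 mm per turn; the cap has about 2 mm of free play up and down on it
- cap: black screw cap, twelve-sided, 54 mm across flats, 55 mm tall, 0.15 kg, hollow, closed top with a white mark; origin at the centre of its lower rim, z to its top. Screwed down to the keeper bar (rim at 110 mm); turn anticlockwise seen from above: it rises 12 mm a turn, is free after about 2 1/4 turns (not to be pulled off before) and then clear of the stud 50 mm above its start
- keeper: aluminium keeper bar 250 (x) x 64 (y) x 8 mm, 0.14 kg; origin at the centre of its underside. Slots for the dies' tabs (12 x 46 mm) at x = +-62, +-106 mm and a 40 mm window for the stud. An orange grip fin, 12 (x) x 24 (y) mm, top 28 mm above the origin, stands on a tongue at y = -48 mm (ends at -62 mm). Lies on the shoulder, tabs through it; with the cap off lifts straight up, clear of the stud after 55 mm
- tray: loose grey parts tray, outside 290 (x) x 190 (y) x 24 mm high, walls and floor 4 mm, 0.9 kg; origin at the centre of its underside, z up. Cap and keeper bar both fit in it side by side, the keeper along its x
- die_red: die with red upper part: plate 6 mm thick (x), 120 mm tall (z), 0.12 kg, origin at the middle of its lower edge. z 0 to 46 mm: steel, 60 mm wide (y), black star; z 46 to 80 mm: the eye, a window 30 mm wide through the plate, its top a gable (apex z 80, 71 mm at the sides); z 80 to 88 mm: 60 mm wide; z 88 to 120 mm: red grip tab 40 mm wide. May be absent
- eye_red (a point): centre of the eye of the red die, 65 mm above its lower edge. Absent with the die
- peg_red: fixed steel peg 10 mm thick with a red collar (28 mm across, 6 mm long) at its root; origin on its axis at the rail's face, 160 mm above the bench. It runs level along its own -x for 72 mm, then its end turns up 8 mm over a further 12 mm (tip at -89 mm). A die should hang about 40 mm from the rail
- die_yellow: die with yellow upper part: plate 6 mm thick (x), 120 mm tall (z), 0.12 kg, origin at the middle of its lower edge. z 0 to 46 mm: steel, 60 mm wide (y), black star; z 46 to 80 mm: the eye, a window 30 mm wide through the plate, its top a gable (apex z 80, 71 mm at the sides); z 80 to 88 mm: 60 mm wide; z 88 to 120 mm: yellow grip tab 40 mm wide. May be absent
- eye_yellow (a point): centre of the eye of the yellow die, 65 mm above its lower edge. Absent with the die
- peg_yellow: fixed steel peg 10 mm thick with a yellow collar (28 mm across, 6 mm long) at its root; origin on its axis at the rail's face, 160 mm above the bench. It runs level along its own -x for 72 mm, then its end turns up 8 mm over a further 12 mm (tip at -89 mm). A die should hang about 40 mm from the rail
- die_green: die with green upper part: plate 6 mm thick (x), 120 mm tall (z), 0.12 kg, origin at the middle of its lower edge. z 0 to 46 mm: steel, 60 mm wide (y), black star; z 46 to 80 mm: the eye, a window 30 mm wide through the plate, its top a gable (apex z 80, 71 mm at the sides); z 80 to 88 mm: 60 mm wide; z 88 to 120 mm: green grip tab 40 mm wide. May be absent
- eye_green (a point): centre of the eye of the green die, 65 mm above its lower edge. Absent with the die
- peg_green: fixed steel peg 10 mm thick with a green collar (28 mm across, 6 mm long) at its root; origin on its axis at the rail's face, 160 mm above the bench. It runs level along its own -x for 72 mm, then its end turns up 8 mm over a further 12 mm (tip at -89 mm). A die should hang about 40 mm from the rail
- die_blue: die with blue upper part: plate 6 mm thick (x), 120 mm tall (z), 0.12 kg, origin at the middle of its lower edge. z 0 to 46 mm: steel, 60 mm wide (y), black star; z 46 to 80 mm: the eye, a window 30 mm wide through the plate, its top a gable (apex z 80, 71 mm at the sides); z 80 to 88 mm: 60 mm wide; z 88 to 120 mm: blue grip tab 40 mm wide. May be absent
- eye_blue (a point): centre of the eye of the blue die, 65 mm above its lower edge. Absent with the die
- peg_blue: fixed steel peg 10 mm thick with a blue collar (28 mm across, 6 mm long) at its root; origin on its axis at the rail's face, 160 mm above the bench. It runs level along its own -x for 72 mm, then its end turns up 8 mm over a further 12 mm (tip at -89 mm). A die should hang about 40 mm from the rail
- rack: fixed peg rack: a rail 340 mm long (y), 20 mm thick, 145 to 172 mm high, on posts at y = +-161 mm with feet 120 mm long; origin on the bench under the middle of the rail's face, from which four pegs, 85 mm apart, point along -x. Which peg stands where varies
- scent_bottle: amber bottle, 60 mm thick, 160 mm tall; bystander, to be left alone; origin at the centre of its underside
- colour_cup: white cup, 76 mm across, 85 mm tall; bystander, to be left alone; origin at the centre of its underside
- soap_bar: pink soap bar, 60 x 90 x 28 mm; bystander, to be left alone; origin at the centre of its underside
- soap_bar2: ivory soap bar, 55 x 85 x 28 mm; bystander, to be left alone; origin at the centre of its underside
- scraper: scraper, 180 mm long, lying along its x; bystander, to be left alone; origin at the centre of its underside
- soap_stick: purple soap stick, 24 x 150 x 24 mm, long in its y; bystander, to be left alone; origin at the centre of its underside

How it is judged (in metres and radians):
On the way, in this order (a step that is already met when the one before it is completed fails the run):
1. the cap is unscrewed and lifted clear of the stud (z of cap in the frame of carrier above 0.159 m), for 0.1 s.
2. the cap lies in the tray (x of cap in the frame of tray between -0.125 and 0.125 m and y of cap in the frame of tray between -0.08 and 0.08 m and z of cap in the frame of tray between 0 and 0.064 m and linear speed of cap below 0.03 m/s), for 0.2 s.
3. the keeper bar lies flat in the tray (x of keeper in the frame of tray between -0.025 and 0.025 m and y of keeper in the frame of tray between -0.07 and 0.07 m and z of keeper in the frame of tray between 0 and 0.034 m and linear speed of keeper below 0.03 m/s and (angle between keeper's own z axis and vertical below 0.25 rad or angle between keeper's own z axis and vertical above 2.89 rad)), for 0.2 s.
At the end, for the whole second after the job is handed in: cap and keeper bar lie in the tray at rest (keeper flat, within 0.25 rad), and each die present hangs at rest with its eye on the peg of its colour, between the collar and the upturned end, upright within 0.35 rad (all of step 2 and all of step 3 and x of eye_red in the frame of peg_red between -0.08 and -0.006 m and y of eye_red in the frame of peg_red between -0.014 and 0.014 m and z of eye_red in the frame of peg_red between -0.0125 and -0.005 m and angle between each of die_red, die_yellow, die_green, die_blue's own z axis and vertical below 0.35 rad and linear speed of each of die_red, die_yellow, die_green, die_blue below 0.03 m/s and x of eye_yellow in the frame of peg_yellow between -0.08 and -0.006 m and y of eye_yellow in the frame of peg_yellow between -0.014 and 0.014 m and z of eye_yellow in the frame of peg_yellow between -0.0125 and -0.005 m and x of eye_green in the frame of peg_green between -0.08 and -0.006 m and y of eye_green in the frame of peg_green between -0.014 and 0.014 m and z of eye_green in the frame of peg_green between -0.0125 and -0.005 m and x of eye_blue in the frame of peg_blue between -0.08 and -0.006 m and y of eye_blue in the frame of peg_blue between -0.014 and 0.014 m and z of eye_blue in the frame of peg_blue between -0.0125 and -0.005 m); the robot touches nothing.
It fails at once if a bystander is moved more than 5 cm (distance of any of scent_bottle, colour_cup, soap_bar, soap_bar2, scraper, soap_stick from where it was at the start of the episode above 0.05 m).
Of die_red, die_yellow, die_green, die_blue only 2 to 3 are there at a start; the rules pass over those that are not, and their reading is None.
At some moment in a run one of tray may be knocked a few centimetres aside while the robot is not near it.
Once in a run the grip may slacken for a moment while it holds something.
It also fails if it takes over 210 s, if anything falls off the work surface, if the arm or the gripper's body presses on something with over 40 N, if the wrist force passes 120 N, or if a joint passes its speed limit or range.

## Working session

There is one attempt and no reset: what is moved stays moved. The work goes in short steps, Python scripts to look and compute and a tool call to move; the robot and the scene stay as the last step left them, time stands still between calls to the robot, and variables do not carry over. Pictures are saved under pics/ and viewed, and the job is handed in when it is done.

Besides the shell and the picture viewer there is one more tool, called after "Emit:" as name([rows], argument=value, ...), one row to a line, values as JSON. carry_out: Moves the arm, as the interface text tells. Its arguments: {"type":"object","properties":{"plan":{"type":"array"}},"required":["plan"]}

```bash
mkdir -p pics; ls
python3 - <<'E'
from bench import monitor, imaging, workorder, arm
import cv2
print(monitor.state()); print(arm.tcp_to_grasp, [a for a in dir(arm) if a[0]!='_'])
for n in("side","top"):
    print(n,imaging.camera_params(n))
    cv2.imwrite(f"pics/{n}0.png",imaging.capture(n)[:,:,::-1])
E
```

```text
pics
{'time_s': 0.0, 'joint_positions': array([-1.25321111e+00,  2.17739508e-01,  1.61498207e+00, -5.77530003e-05,
        1.31131526e+00, -1.12197239e-01]), 'qvel': array([-0.00014774,  0.00024027,  0.00099523,  0.0012907 ,  0.0014287 ,
        0.0005646 ]), 'joint_torque': array([-2.22315794e-05, -3.96844053e+01, -3.03854942e+01, -2.18882283e-04,
        9.56554664e-03, -4.33406782e-06]), 'tcp_pos': array([ 260.1609025 , -567.34840352,  229.95234549]), 'eef_rot': array([-3.13915759e+00, -2.18223078e-04,  4.29797075e-01]), 'force': array([ 1.21378974,  0.44656681, -0.95850863]), 'moment': array([ 0.01257261, -0.02975487, -0.03915722]), 'grip_width': 85.51366031067361}
18.700000000000003 ['PlanningError', 'tcp_to_grasp']
side {'vertical_fov': 49.13219059704062, 'cx': 318.09176326942304, 'cy': 193.24735569766023, 'xyz': array([499.29837643, 985.91824842, 753.06064244]), 'orientation': array([-2.13681095,  0.00833425, -3.06376492])}
top {'vertical_fov': 43.18850957471503, 'cx': 319.3249989923782, 'cy': 201.69407241729888, 'xyz': array([ 358.26527847,  -50.4083055 , 1275.32038184]), 'orientation': array([-2.94487636,  0.01112992, -1.57274393])}
```

View pics/side0.png

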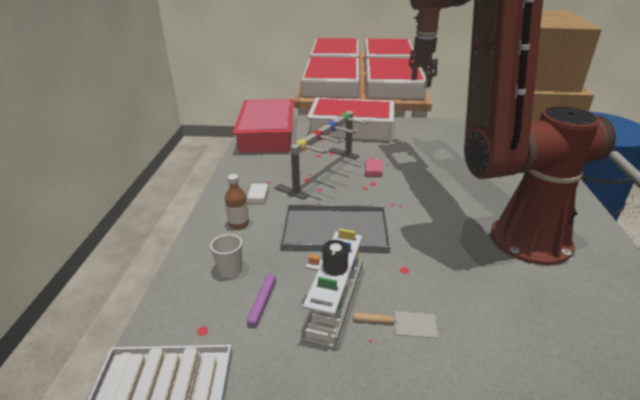

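View pics/top0.png

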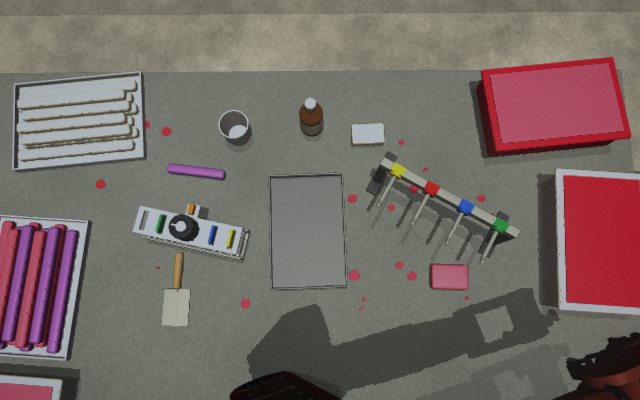

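```bash
cat > h.py <<'E'
import numpy as np, cv2
from scipy.spatial.transform import Rotation as Ro
from bench import monitor, imaging
def cam(n):
    p=imaging.camera_params(n); f=200/np.tan(np.radians(p['vertical_fov'])/2)
    return p,f,Ro.from_euler('xyz',p['orientation']).as_matrix()
def ray(n,u,v):
    p,f,R=cam(n); d=R@np.array([(u-p['cx'])/f,(v-p['cy'])/f,1]); return p['xyz'],d/np.linalg.norm(d)
def onz(n,u,v,z):
    o,d=ray(n,u,v); return o+d*(z-o[2])/d[2]
def proj(n,P):
    p,f,R=cam(n); c=(np.asarray(P,float)-p['xyz'])@R; return np.array([p['cx']+f*c[...,0]/c[...,2],p['cy']+f*c[...,1]/c[...,2]]).T
def two(a,b):
    (o1,d1),(o2,d2)=ray('top',*a),ray('side',*b)
    t=np.linalg.lstsq(np.c_[d1,-d2],o2-o1,rcond=None)[0]
    p,q=o1+d1*t[0],o2+d2*t[1]; return (p+q)/2,np.linalg.norm(p-q)
def crop(im,name,x0,y0,x1,y1,s):
    cv2.imwrite('pics/'+name,cv2.resize(im[y0:y1,x0:x1],None,fx=s,fy=s,interpolation=cv2.INTER_CUBIC)[:,:,::-1] if im.ndim==3 else im)
E
python3 - <<'E'
from h import *
t=cv2.imread('pics/top0.png')[:,:,::-1]; s=cv2.imread('pics/side0.png')[:,:,::-1]
crop(t,'t1.png',120,190,260,280,5.7); crop(s,'s1.png',280,210,400,350,4.2)
crop(t,'t2.png',350,145,530,275,4.4); crop(s,'s2.png',270,100,390,210,5.4)
E
```

```text
(no output)
```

View pics/t1.png

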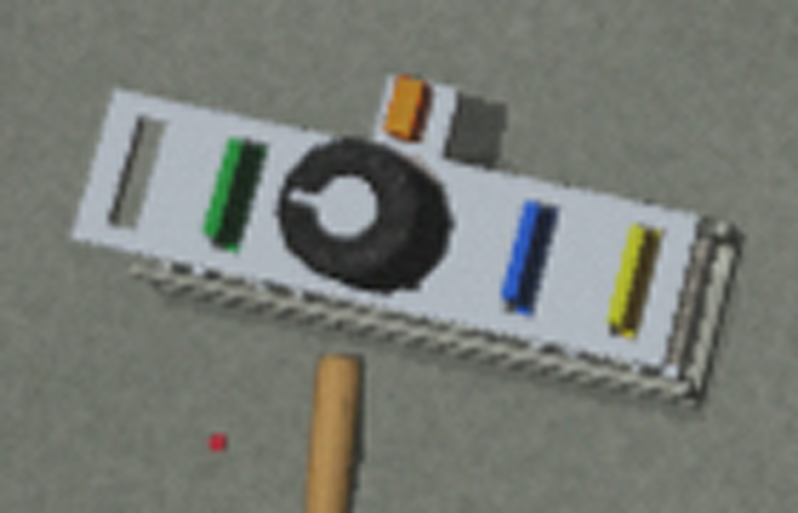

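View pics/s1.png

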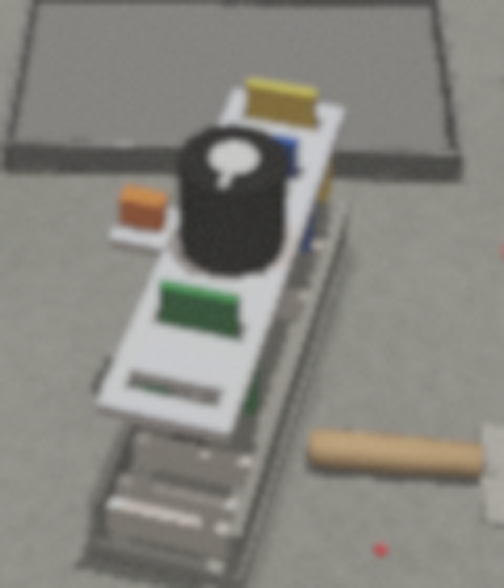

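View pics/t2.png

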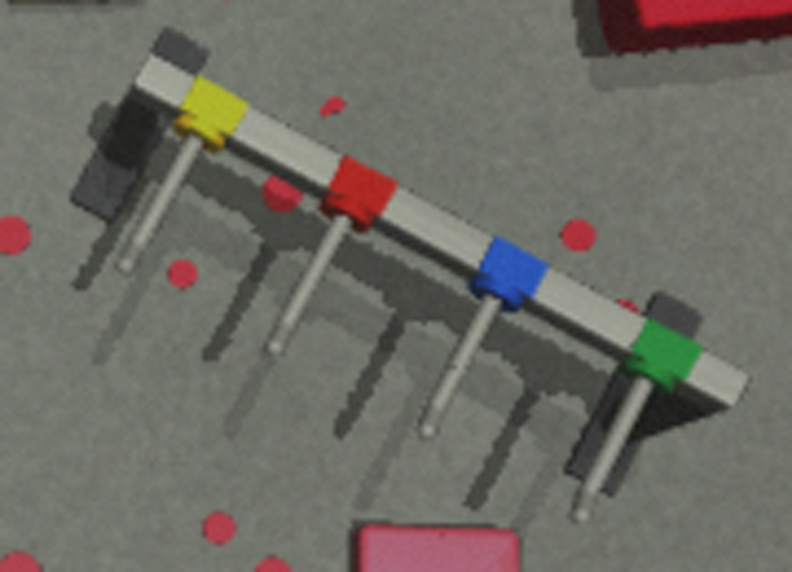

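View pics/s2.png

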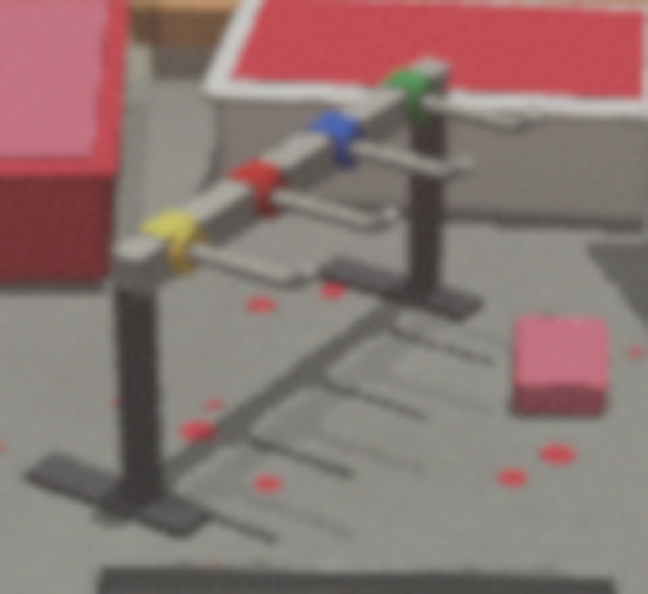

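```bash
python3 - <<'E'
from h import *
T=lambda x,y:(120+x/5.7,190+y/5.7); S=lambda x,y:(280+x/4.2,210+y/4.2)
c=[onz('top',*T(*a),110)[:2] for a in [(115,88),(72,240),(665,370),(700,212)]]
for i in range(4): print(c[i].round(1), np.linalg.norm(c[i]-c[i-1]).round(1))
print('ctr',np.mean(c,0), 'ang',np.degrees(np.arctan2(*(c[0]+c[1]-c[2]-c[3])[::-1])))
print('mark',onz('top',*T(348,208),165),onz('side',*S(235,158),165),two(T(348,208),S(235,158)))
im=cv2.imread('pics/top0.png'); si=cv2.imread('pics/side0.png')
def cen(im,lo,hi,x0,y0,x1,y1):
    h=cv2.cvtColor(im,cv2.COLOR_BGR2HSV); m=cv2.inRange(h,lo,hi); k=np.zeros_like(m);k[y0:y1,x0:x1]=1;m*=k
    ys,xs=np.nonzero(m); return xs.mean(),ys.mean(),len(xs)
R={'yellow':((20,130,120),(35,255,255)),'green':((45,120,110),(75,255,255)),'blue':((105,150,140),(125,255,255)),'orange':((8,150,150),(17,255,255))}
for k,(lo,hi) in R.items():
    a=cen(im,lo,hi,120,190,260,280); print(k,a,onz('top',a[0],a[1],130 if k=='orange' else 132).round(1))
# tray corners, top
T=lambda x,y:(x,y)
c=[onz('top',*a,24)[:2] for a in [(270,175.5),(343,174),(347,288),(271.5,289.5)]]
for i in range(4): print(c[i].round(1), np.linalg.norm(c[i]-c[i-1]).round(1))
# pegs: tips (top z173) and collars
T=lambda x,y:(350+x/4.4,145+y/4.4)
for n,tip,col,top in [('y',(125,265),(200,132),(213,108)),('r',(274,347),(349,215),(361,190)),('b',(429,430),(503,294),(515,270)),('g',(581,514),(655,375),(667,350))]:
    print(n,onz('top',*T(*tip),170).round(1),onz('top',*T(*col),170).round(1),onz('top',*T(*top),172).round(1))
E
python3 - <<'E'
from h import *
crop(cv2.imread('pics/top0.png')[:,:,::-1],'t3.png',260,165,360,300,4.2)
E
```

```text
[583.3 384.5] 249.5
[520.  397.9] 64.7
[466.1 153.1] 250.7
[530.6 140.7] 65.7
ctr [525.01762374 269.06887617] ang 77.7013550795249
mark [524.58364625 269.42421246 165.        ] [522.28285445 272.88557072 165.        ] (array([523.62122773, 270.07067487, 162.91531634]), np.float64(2.5285412423289166))
yellow (np.float64(228.5), np.float64(237.79166666666666), 48) [503.1 169.1 132. ]
green (np.float64(158.57142857142858), np.float64(222.9142857142857), 35) [538.  331.1 132. ]
blue (np.float64(210.7948717948718), np.float64(234.35897435897436), 39) [511.1 209.9 132. ]
orange (np.float64(190.625), np.float64(208.625), 8) [571.5 259.5 130. ]
[676.4  88.9] 287.2
[679.5 -97.5] 186.5
[ 392.6 -104.1] 287.0
[389.4  80.3] 184.4
y [ 570. -170.  170.] [ 639.1 -210.   170. ] [ 651.2 -216.7  172. ]
r [ 527.8 -243.6  170. ] [ 595.4 -284.1  170. ] [ 607.9 -290.3  172. ]
b [ 485.8 -318.9  170. ] [ 554.4 -359.6  170. ] [ 566.3 -365.8  172. ]
g [ 444.  -391.6  170. ] [ 513.  -432.9  170. ] [ 525.3 -439.1  172. ]
```

View pics/t3.png

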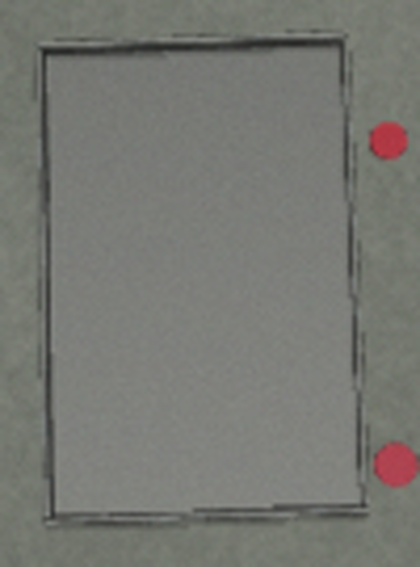

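```bash
cat > mv.py <<'E'
import sys,json,os,numpy as np
F='cmd.json'
C=json.load(open(F)) if os.path.exists(F) else [260.452,-568.158,231.3,-65.38]
def mv(x,y,z,phi,save=True,q=0.5):
    """tool-down target; returns shift in tool axes and turn"""
    ps=np.radians(C[3]+90); d=np.array([x-C[0],y-C[1],z-C[2]])
    s=np.array([d[0]*np.cos(ps)+d[1]*np.sin(ps),d[0]*np.sin(ps)-d[1]*np.cos(ps),-d[2],-(phi-C[3])])
    s=np.round(s/q)*q
    w=[s[0]*np.cos(ps)+s[1]*np.sin(ps),s[0]*np.sin(ps)-s[1]*np.cos(ps),-s[2]]
    n=[C[0]+w[0],C[1]+w[1],C[2]+w[2],C[3]-s[3]]
    q1=np.degrees(np.arctan2(n[1],n[0]))
    print('row',s.tolist(),'rows>=',round(max(np.linalg.norm(w)/50,abs(s[3])/8.59),1),'q1,q6',round(q1,1),round(q1-n[3],1),'cmd',np.round(n,1).tolist())
    C[:]=n
    if save: json.dump(C,open(F,'w'))
if __name__=='__main__':
    from bench import monitor
    if len(sys.argv)>1: mv(*map(float,sys.argv[1:5]))
    s=monitor.state(); R=s['eef_rot']; print(s['time_s'],s['tcp_pos'].round(1),np.degrees(R).round(2),'phi',round(np.degrees(R[2])-90,1),s['force'].round(1),round(s['grip_width'],1))
E
python3 mv.py 525 269 300 -102.3
```

```text
row [589.5, -651.0, -68.5, 37.0] rows>= 17.6 q1,q6 27.1 129.5 cmd [525.2, 269.2, 299.8, -102.4]
0.1 [ 260.2 -567.4  230.1] [-1.7988e+02 -1.0000e-02  2.4620e+01] phi -65.4 [-0.6  0.9  0.6] 85.6
```

Emit:
carry_out([
  [[85,0,0,-50,0,0,0],[85,295,-325.5,-68.5,0,0,0],[85,295,-325.5,-68.5,0,0,0],[85,295,-325.5,-68.5,0,0,0],[85,295,-325.5,-68.5,0,0,0],[85,295,-325.5,-68.5,0,0,0],[85,295,-325.5,-68.5,0,0,0],[85,295,-325.5,-68.5,0,0,0],[85,295,-325.5,-68.5,0,0,0],[85,295,-325.5,-68.5,0,0,0]],
])

```text
time_s: 1.1
tcp_pos: [392.9, -146.7, 299.6]
eef_rot: [-3.141, -0.0, 0.431]
force: [-0.3, 0.1, 0.4]
grip_width: 84.9
```

Emit:
carry_out([
  [[85,294.5,-325.5,0,0,0,37],[85,294.5,-325.5,0,0,0,37],[85,294.5,-325.5,0,0,0,37],[85,294.5,-325.5,0,0,0,37],[85,294.5,-325.5,0,0,0,37],[85,294.5,-325.5,0,0,0,37],[85,294.5,-325.5,0,0,0,37],[85,294.5,-325.5,0,0,0,37],[85,294.5,-325.5,0,0,0,37],[85,294.5,-325.5,0,0,0,37]],
])

```text
time_s: 2.1
tcp_pos: [525.0, 272.4, 298.9]
eef_rot: [-3.141, 0.001, -0.214]
force: [0.6, -0.5, 0.3]
grip_width: 84.8
```

```bash
python3 mv.py;python3 mv.py
```

```text
2.1 [525.  272.4 298.9] [-1.7999e+02  6.0000e-02 -1.2250e+01] phi -102.2 [ 0.6 -0.5  0.3] 84.8
2.1 [525.  272.4 298.9] [-1.7999e+02  6.0000e-02 -1.2250e+01] phi -102.2 [ 0.6 -0.5  0.3] 84.8
```

Run:
```python
from h import *
for i in range(2):
    s=monitor.state();print(s['tcp_pos'].round(2),s['joint_positions'].round(4))
    t=imaging.capture('top');
s=monitor.state();print(s['tcp_pos'].round(2))
side=imaging.capture('side'); crop(t,'t4.png',120,170,280,290,5); crop(side,'s4.png',270,150,400,300,4)
for n in('top','side'): print(n,proj(n,s['tcp_pos']))
```

```text
[524.96 272.43 298.92] [3.5970e-01 9.9200e-02 1.6201e+00 8.0000e-04 1.4231e+00 2.1441e+00]
[525.73 275.98 298.67] [0.363  0.1026 1.6169 0.0043 1.4205 2.145 ]
[525.02 272.94 298.56]
top [160.30522077 216.27689999]
side [335.4741785  193.83070035]
```

View pics/t4.png

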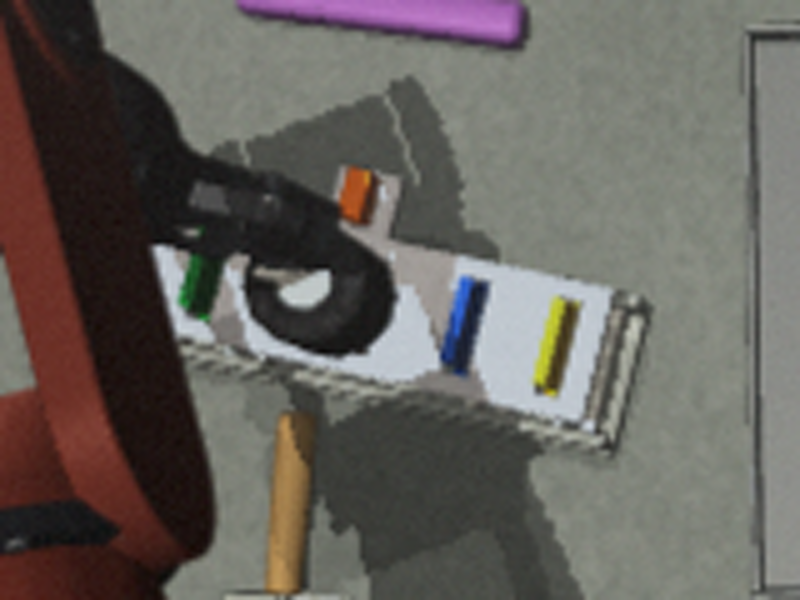

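View pics/s4.png

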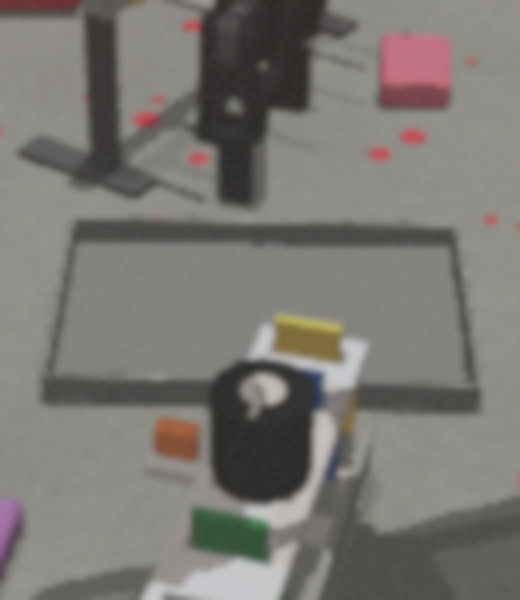

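```bash
sed -i 's|q1=np.degrees(np.arctan2(n\[1\],n\[0\]))|r=np.hypot(n[0],n[1]);q1=np.degrees(np.arctan2(n[1],n[0])-np.arcsin(70/r))|' mv.py
python3 - <<'E'
from h import *
for i in range(5):
    t=imaging.capture('top');s=monitor.state();print(s['time_s'],s['tcp_pos'].round(2),s['joint_positions'].round(4),s['qvel'].round(3)[:3])
E
```

```text
2.3 [524.52 269.45 298.77] [ 3.5590e-01  9.6600e-02  1.6232e+00 -7.0000e-04  1.4241e+00  2.1413e+00] [-0.03  -0.028  0.021]
2.35 [524.55 268.66 299.02] [ 3.5460e-01  9.5400e-02  1.6240e+00 -7.0000e-04  1.4241e+00  2.1413e+00] [-0.02  -0.02   0.011]
2.4 [524.65 268.25 299.33] [ 3.5380e-01  9.4600e-02  1.6243e+00 -5.0000e-04  1.4240e+00  2.1414e+00] [-0.013 -0.013  0.003]
2.45 [524.77 268.02 299.6 ] [ 3.5330e-01  9.4100e-02  1.6243e+00 -4.0000e-04  1.4239e+00  2.1415e+00] [-0.006 -0.006 -0.001]
2.5 [524.88 267.95 299.8 ] [ 3.5310e-01  9.3900e-02  1.6242e+00 -3.0000e-04  1.4238e+00  2.1415e+00] [-0.002 -0.005 -0.004]
```

```bash
python3 mv.py 525.2 269.2 134 -102.4
```

```text
row [0.0, 0.0, 166.0, 0.0] rows>= 3.3 q1,q6 20.3 122.7 cmd [525.2, 269.2, 133.8, -102.4]
2.5 [524.9 268.  299.8] [ 1.7998e+02  1.0000e-02 -1.2470e+01] phi -102.5 [-0.2 -0.3 -0.6] 85.0
```

Emit:
carry_out([
  [[85,0,0,30,0,0,0],[85,0,0,60,0,0,0],[85,0,0,90,0,0,0],[85,0,0,115,0,0,0],[85,0,0,135,0,0,0],[85,0,0,150,0,0,0],[85,0,0,160,0,0,0],[85,0,0,166,0,0,0],[85,0,0,166,0,0,0],[85,0,0,166,0,0,0]],
])

```text
time_s: 3.5
tcp_pos: [525.8, 269.5, 134.8]
eef_rot: [-3.141, -0.001, -0.216]
force: [0.4, 0.6, 0.3]
grip_width: 84.9
```

Emit:
carry_out([
  [[45,0,0,0,0,0,0],[45,0,0,0,0,0,0],[45,0,0,0,0,0,0],[45,0,0,0,0,0,0],[45,0,0,0,0,0,0],[45,0,0,0,0,0,0]],
])

```text
time_s: 4.1
tcp_pos: [526.0, 269.7, 135.1]
eef_rot: [-3.14, -0.002, -0.216]
force: [-1.1, 1.6, 5.1]
grip_width: 53.0
```

Emit:
carry_out([
  [[45,0,0,-0.3,0,0,-8.5],[45,0,0,-0.6,0,0,-17],[45,0,0,-0.8,0,0,-25.5],[45,0,0,-1.1,0,0,-34],[45,0,0,-1.4,0,0,-42.5],[45,0,0,-1.7,0,0,-51],[45,0,0,-2.0,0,0,-59.5],[45,0,0,-2.3,0,0,-68],[45,0,0,-2.5,0,0,-76.5],[45,0,0,-2.8,0,0,-85]],
])

```text
time_s: 5.1
tcp_pos: [525.4, 271.0, 136.4]
eef_rot: [3.141, -0.004, 1.273]
force: [1.3, 4.8, -1.0]
grip_width: 52.7
```

```bash
python3 mv.py; python3 -c "
from bench import monitor
s=monitor.state();print(s['moment'],s['joint_positions'])"
```

```text
5.1 [525.4 271.  136.4] [179.99  -0.23  72.94] phi -17.1 [ 1.3  4.8 -1. ] 52.7
[ 0.84637137 -0.10912411 -0.08245409] [0.35593731 0.24161044 1.77271345 0.00344206 1.12470303 0.65221958]
```

Good direction; continue the stroke.

Emit:
carry_out([
  [[45,0,0,-0.3,0,0,-8.5],[45,0,0,-0.6,0,0,-17],[45,0,0,-0.8,0,0,-25.5],[45,0,0,-1.1,0,0,-34],[45,0,0,-1.4,0,0,-42.5],[45,0,0,-1.7,0,0,-51],[45,0,0,-2.0,0,0,-59.5],[45,0,0,-2.3,0,0,-68],[45,0,0,-2.5,0,0,-76.5],[45,0,0,-2.8,0,0,-85]],
])

```text
time_s: 6.1
tcp_pos: [524.3, 270.8, 138.9]
eef_rot: [3.139, -0.002, 2.757]
force: [-1.0, 3.2, 0.8]
grip_width: 52.9
```

Emit:
carry_out([
  [[45,0,0,-0.3,0,0,-8.5],[45,0,0,-0.6,0,0,-17],[45,0,0,-0.8,0,0,-25.5],[45,0,0,-1.1,0,0,-34],[45,0,0,-1.4,0,0,-42.5],[45,0,0,-1.7,0,0,-51],[45,0,0,-2.0,0,0,-59.5],[45,0,0,-2.3,0,0,-68],[45,0,0,-2.5,0,0,-76.5],[45,0,0,-2.8,0,0,-85]],
])

```text
time_s: 7.1
tcp_pos: [524.3, 269.7, 141.7]
eef_rot: [3.14, 0.0, -2.043]
force: [-1.2, 0.9, 1.8]
grip_width: 53.4
```

Run:
```python
from h import *
t=imaging.capture('top');side=imaging.capture('side'); crop(t,'t5.png',120,170,280,290,5); crop(side,'s5.png',270,150,400,300,4)
s=monitor.state();print(s['tcp_pos'],s['force'],s['grip_width'],np.degrees(s['eef_rot'][2])-90,s['joint_positions'])
```

```text
[524.60389847 269.20610023 141.88292795] [-0.30399313  0.8825816   2.09830871] 52.92047757365904 -207.3758417383664 [ 3.55139011e-01  2.34382614e-01  1.77013864e+00 -3.07211216e-05
  1.13817202e+00 -2.30864187e+00]
```

View pics/s5.png

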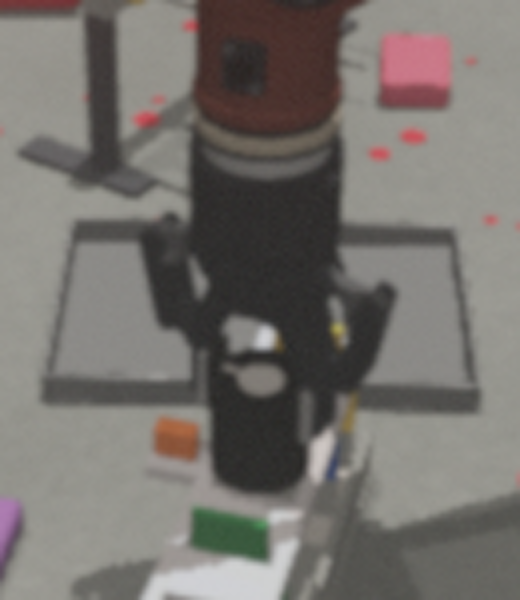

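Emit:
carry_out([
  [[80,0,0,0,0,0,0],[80,0,0,0,0,0,0],[80,0,0,0,0,0,0],[80,0,0,0,0,0,8],[80,0,0,0,0,0,16],[80,0,0,0,0,0,24],[80,0,0,0,0,0,32],[80,0,0,0,0,0,40],[80,0,0,0,0,0,48],[80,0,0,0,0,0,56]],
])

```text
time_s: 8.2
tcp_pos: [525.0, 269.1, 142.0]
eef_rot: [-3.141, -0.0, -3.033]
force: [-0.5, 0.5, 0.4]
grip_width: 79.7
```

Emit:
carry_out([
  [[80,0,0,0,0,0,8.5],[80,0,0,0,0,0,17],[80,0,0,0,0,0,25.5],[80,0,0,0,0,0,34],[80,0,0,0,0,0,42.5],[80,0,0,0,0,0,51],[80,0,0,0,0,0,59.5],[80,0,0,0,0,0,68],[80,0,0,0,0,0,76.5],[80,0,0,0,0,0,85]],
])

```text
time_s: 9.2
tcp_pos: [525.0, 269.1, 142.0]
eef_rot: [-3.141, 0.0, 1.767]
force: [0.4, -0.0, 0.2]
grip_width: 80.2
```

Emit:
carry_out([
  [[80,0,0,0,0,0,8.5],[80,0,0,0,0,0,17],[80,0,0,0,0,0,25.5],[80,0,0,0,0,0,34],[80,0,0,0,0,0,42.5],[80,0,0,0,0,0,51],[80,0,0,0,0,0,59.5],[80,0,0,0,0,0,68],[80,0,0,0,0,0,76.5],[80,0,0,0,0,0,85]],
])

```text
time_s: 10.2
tcp_pos: [525.0, 269.1, 142.0]
eef_rot: [3.141, 0.0, 0.283]
force: [-0.0, -0.5, -0.1]
grip_width: 80.0
```

Emit:
carry_out([
  [[80,0,0,0,0,0,8.5],[80,0,0,0,0,0,17],[80,0,0,0,0,0,25.5],[80,0,0,0,0,0,34],[80,0,0,0,0,0,42.5],[80,0,0,0,0,0,44],[45,0,0,0,0,0,44],[45,0,0,0,0,0,44],[45,0,0,0,0,0,44],[45,0,0,0,0,0,44]],
])

```text
time_s: 11.2
tcp_pos: [525.4, 269.7, 142.7]
eef_rot: [-3.14, -0.0, -0.477]
force: [0.7, 1.4, 2.1]
grip_width: 53.2
```

Run:
```python
from h import *
t=imaging.capture('top');side=imaging.capture('side'); crop(t,'t6.png',120,170,280,290,5); crop(side,'s6.png',270,150,400,300,4)
s=monitor.state();print(s['tcp_pos'],s['force'],s['grip_width'],np.degrees(s['eef_rot'][2])-90,s['joint_positions'])
```

```text
[525.44493874 269.71193853 142.67373552] [0.00750411 1.87684201 1.84961965] 53.05241260555817 -117.349294804983 [3.55172536e-01 2.33930616e-01 1.76904418e+00 5.56094686e-04
 1.13735865e+00 2.40307057e+00]
```

View pics/s6.png

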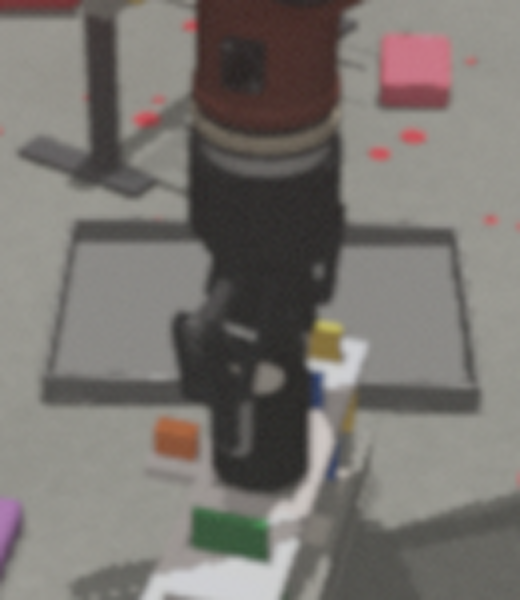

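Cap stayed raised, gripped again. Second stroke.

Emit:
carry_out([
  [[45,0,0,-0.3,0,0,-8.5],[45,0,0,-0.6,0,0,-17],[45,0,0,-0.8,0,0,-25.5],[45,0,0,-1.1,0,0,-34],[45,0,0,-1.4,0,0,-42.5],[45,0,0,-1.7,0,0,-51],[45,0,0,-2.0,0,0,-59.5],[45,0,0,-2.3,0,0,-68],[45,0,0,-2.5,0,0,-76.5],[45,0,0,-2.8,0,0,-85]],
])

```text
time_s: 12.3
tcp_pos: [525.7, 270.5, 145.7]
eef_rot: [-3.142, -0.003, 1.011]
force: [0.8, 3.4, 2.2]
grip_width: 52.7
```

Emit:
carry_out([
  [[45,0,0,-0.3,0,0,-8.5],[45,0,0,-0.6,0,0,-17],[45,0,0,-0.8,0,0,-25.5],[45,0,0,-1.1,0,0,-34],[45,0,0,-1.4,0,0,-42.5],[45,0,0,-1.7,0,0,-51],[45,0,0,-2.0,0,0,-59.5],[45,0,0,-2.3,0,0,-68],[45,0,0,-2.5,0,0,-76.5],[45,0,0,-2.8,0,0,-85]],
])

```text
time_s: 13.3
tcp_pos: [525.4, 271.1, 148.6]
eef_rot: [3.138, -0.001, 2.495]
force: [-0.4, 4.8, 1.7]
grip_width: 52.7
```

Emit:
carry_out([
  [[45,0,0,-0.3,0,0,-8.5],[45,0,0,-0.6,0,0,-17],[45,0,0,-0.8,0,0,-25.5],[45,0,0,-1.1,0,0,-34],[45,0,0,-1.4,0,0,-42.5],[45,0,0,-1.7,0,0,-51],[45,0,0,-2.0,0,0,-59.5],[45,0,0,-2.3,0,0,-68],[45,0,0,-2.5,0,0,-76.5],[45,0,0,-2.8,0,0,-85]],
])

```text
time_s: 14.3
tcp_pos: [524.1, 270.4, 151.1]
eef_rot: [3.139, -0.0, -2.304]
force: [-3.3, 2.7, 4.6]
grip_width: 53.0
```

Run:
```python
from h import *
side=imaging.capture('side'); crop(side,'s7.png',270,150,400,300,4)
s=monitor.state();print(s['tcp_pos'],s['force'],s['grip_width'],np.degrees(s['eef_rot'][2])-90,s['joint_positions'])
```

```text
[524.49662164 269.90839462 151.21146   ] [-1.52164109  1.24673542  3.32405186] 52.96696059879187 -221.78382389070595 [ 3.55713729e-01  2.23596039e-01  1.76390524e+00  1.25906117e-03
  1.15489307e+00 -2.05712265e+00]
```

View pics/s7.png

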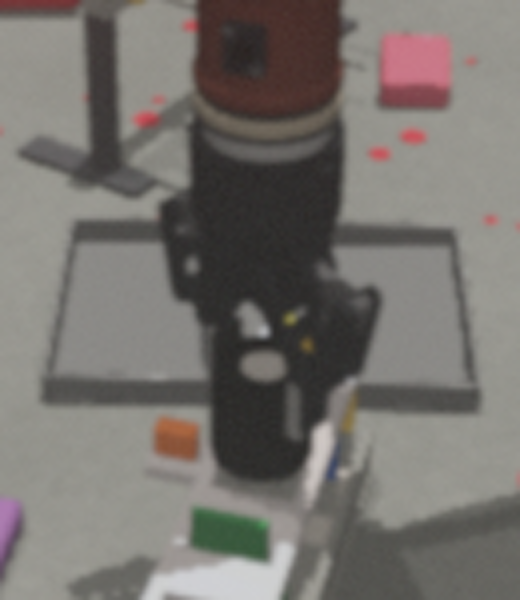

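Emit:
carry_out([
  [[80,0,0,0,0,0,0],[80,0,0,0,0,0,0],[80,0,0,0,0,0,0],[80,0,0,0,0,0,8],[80,0,0,0,0,0,16],[80,0,0,0,0,0,24],[80,0,0,0,0,0,32],[80,0,0,0,0,0,40],[80,0,0,0,0,0,48],[80,0,0,0,0,0,56]],
])

```text
time_s: 15.35
tcp_pos: [525.0, 268.8, 150.2]
eef_rot: [-3.141, -0.0, 2.988]
force: [-0.0, 0.9, 0.4]
grip_width: 80.0
```

Emit:
carry_out([
  [[80,0,0,0,0,0,8.5],[80,0,0,0,0,0,17],[80,0,0,0,0,0,25.5],[80,0,0,0,0,0,34],[80,0,0,0,0,0,42.5],[80,0,0,0,0,0,51],[80,0,0,0,0,0,59.5],[80,0,0,0,0,0,68],[80,0,0,0,0,0,76.5],[80,0,0,0,0,0,85]],
])

```text
time_s: 16.35
tcp_pos: [525.0, 268.9, 150.2]
eef_rot: [-3.141, 0.001, 1.504]
force: [0.5, 0.1, -0.0]
grip_width: 80.2
```

Emit:
carry_out([
  [[80,0,0,0,0,0,8.5],[80,0,0,0,0,0,17],[80,0,0,0,0,0,25.5],[80,0,0,0,0,0,34],[80,0,0,0,0,0,42.5],[80,0,0,0,0,0,51],[80,0,0,0,0,0,59.5],[80,0,0,0,0,0,68],[80,0,0,0,0,0,76.5],[80,0,0,0,0,0,85]],
])

```text
time_s: 17.35
tcp_pos: [525.0, 268.9, 150.2]
eef_rot: [3.141, 0.0, 0.021]
force: [-0.1, 0.8, -0.8]
grip_width: 80.2
```

Emit:
carry_out([
  [[80,0,0,0,0,0,7],[80,0,0,0,0,0,14],[80,0,0,0,0,0,14],[45,0,0,0,0,0,14],[45,0,0,0,0,0,14],[45,0,0,0,0,0,14],[45,0,0,0,0,0,14],[45,0,0,0,0,0,14]],
])

```text
time_s: 18.15
tcp_pos: [525.4, 269.8, 151.0]
eef_rot: [-3.14, -0.001, -0.216]
force: [0.1, 2.4, 0.4]
grip_width: 53.1
```

Emit:
carry_out([
  [[45,0,0,-0.3,0,0,-8.5],[45,0,0,-0.6,0,0,-17],[45,0,0,-0.8,0,0,-25.5],[45,0,0,-1.1,0,0,-34],[45,0,0,-1.4,0,0,-42.5],[45,0,0,-1.7,0,0,-51],[45,0,0,-2.0,0,0,-59.5],[45,0,0,-2.3,0,0,-68],[45,0,0,-2.5,0,0,-76.5],[45,0,0,-2.8,0,0,-85]],
])

```text
time_s: 19.15
tcp_pos: [525.8, 269.9, 154.0]
eef_rot: [3.14, -0.002, 1.274]
force: [0.4, 2.7, 1.6]
grip_width: 53.2
```

Run:
```python
from h import *
side=imaging.capture('side'); crop(side,'s8.png',270,150,400,300,4)
s=monitor.state();print(s['time_s'],s['tcp_pos'],s['force'],s['grip_width'],np.degrees(s['eef_rot'][2])-90,s['joint_positions'])
```

```text
19.2 [525.59010294 269.76353044 154.03583023] [-0.51203661  2.00558911  2.6296136 ] 53.105412191223195 -16.801139156610787 [3.55134996e-01 2.20772458e-01 1.76149797e+00 6.22401459e-04
 1.15776562e+00 6.48121437e-01]
```

View pics/s8.png

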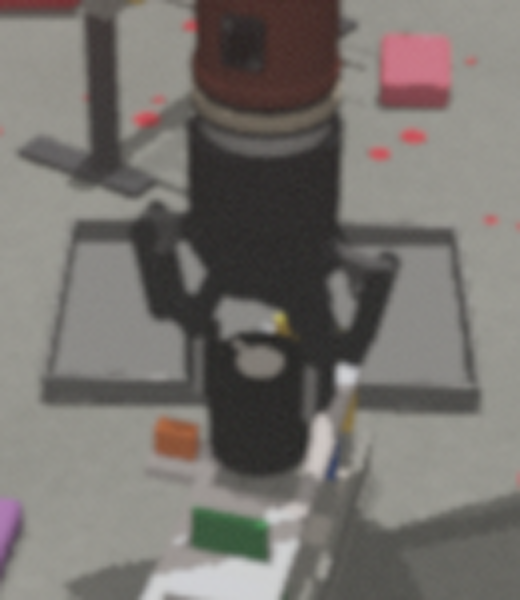

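Emit:
carry_out([
  [[45,0,0,-0.3,0,0,-8.5],[45,0,0,-0.6,0,0,-17],[45,0,0,-0.8,0,0,-25.5],[45,0,0,-1.1,0,0,-34],[45,0,0,-1.4,0,0,-42.5],[45,0,0,-1.7,0,0,-51],[45,0,0,-2.0,0,0,-59.5],[45,0,0,-2.3,0,0,-68],[45,0,0,-2.5,0,0,-76.5],[45,0,0,-2.8,0,0,-85]],
])

```text
time_s: 20.2
tcp_pos: [525.7, 270.7, 157.0]
eef_rot: [3.138, 0.001, 2.754]
force: [-0.3, 3.9, 2.7]
grip_width: 53.1
```

Emit:
carry_out([
  [[45,0,0,-0.3,0,0,-8.5],[45,0,0,-0.6,0,0,-17],[45,0,0,-0.8,0,0,-25.5],[45,0,0,-1.1,0,0,-34],[45,0,0,-1.4,0,0,-42.5],[45,0,0,-1.7,0,0,-51],[45,0,0,-2.0,0,0,-59.5],[45,0,0,-2.3,0,0,-68],[45,0,0,-2.5,0,0,-76.5],[45,0,0,-2.8,0,0,-85]],
])

```text
time_s: 21.2
tcp_pos: [525.1, 269.9, 159.5]
eef_rot: [3.141, 0.001, -2.045]
force: [-0.4, 3.1, 0.7]
grip_width: 53.2
```

Emit:
carry_out([
  [[80,0,0,0,0,0,0],[80,0,0,0,0,0,0],[80,0,0,0,0,0,0],[80,0,0,0,0,0,8],[80,0,0,0,0,0,16],[80,0,0,0,0,0,24],[80,0,0,0,0,0,32],[80,0,0,0,0,0,40],[80,0,0,0,0,0,48],[80,0,0,0,0,0,56]],
])

```text
time_s: 22.2
tcp_pos: [524.9, 268.9, 158.6]
eef_rot: [-3.141, -0.001, -3.034]
force: [-0.6, 1.0, 0.9]
grip_width: 79.8
```

Emit:
carry_out([
  [[80,0,0,0,0,0,8.5],[80,0,0,0,0,0,17],[80,0,0,0,0,0,25.5],[80,0,0,0,0,0,34],[80,0,0,0,0,0,42.5],[80,0,0,0,0,0,51],[80,0,0,0,0,0,59.5],[80,0,0,0,0,0,68],[80,0,0,0,0,0,76.5],[80,0,0,0,0,0,85]],
])

```text
time_s: 23.2
tcp_pos: [524.9, 268.9, 158.6]
eef_rot: [-3.141, 0.001, 1.765]
force: [-0.1, -0.4, -0.0]
grip_width: 80.1
```

Run:
```python
from h import *
side=imaging.capture('side'); crop(side,'s9.png',270,150,400,300,4)
s=monitor.state();print(s['time_s'],s['tcp_pos'],s['force'],s['grip_width'],np.degrees(s['eef_rot'][2])-90,s['joint_positions'])
```

```text
23.25 [524.88466161 268.87927661 158.63794486] [-0.27750956  0.42595565 -0.24728345] 80.31336839931693 10.93572165964791 [ 3.54674263e-01  2.15005224e-01  1.75899083e+00 -5.01055755e-04
  1.16845840e+00  1.64006542e-01]
```

View pics/s9.png

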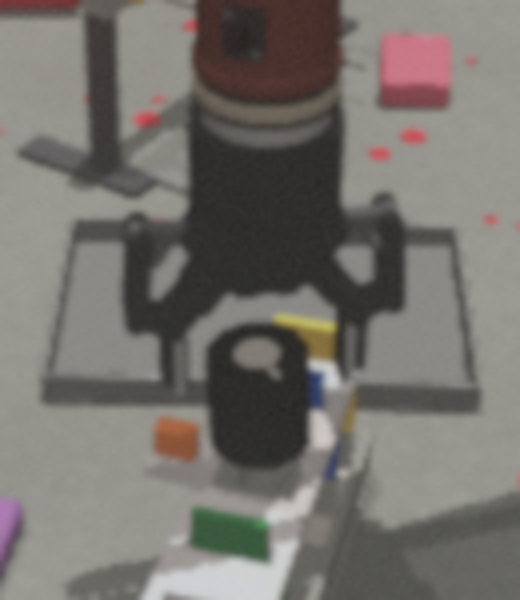

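Emit:
carry_out([
  [[80,0,0,0,0,0,8.5],[80,0,0,0,0,0,17],[80,0,0,0,0,0,25.5],[80,0,0,0,0,0,34],[80,0,0,0,0,0,38.5],[45,0,0,0,0,0,38.5],[45,0,0,0,0,0,38.5],[45,0,0,0,0,0,38.5],[45,0,0,0,0,0,38.5],[45,0,0,0,0,0,38.5]],
])

```text
time_s: 24.25
tcp_pos: [525.4, 269.2, 159.2]
eef_rot: [3.141, -0.0, 1.102]
force: [0.5, -0.4, 0.2]
grip_width: 52.8
```

Emit:
carry_out([
  [[45,0,0,-0.3,0,0,-8.5],[45,0,0,-0.6,0,0,-17],[45,0,0,-0.8,0,0,-25.5],[45,0,0,-1.1,0,0,-34],[45,0,0,-1.4,0,0,-42.5],[45,0,0,-1.7,0,0,-51],[45,0,0,-2.0,0,0,-59.5],[45,0,0,-2.3,0,0,-68],[45,0,0,-2.5,0,0,-76.5],[45,0,0,-2.8,0,0,-85]],
])

```text
time_s: 25.25
tcp_pos: [526.0, 269.7, 162.4]
eef_rot: [3.139, 0.001, 2.592]
force: [0.9, -0.0, 0.9]
grip_width: 52.8
```

Emit:
carry_out([
  [[45,0,0,-0.3,0,0,-8.5],[45,0,0,-0.6,0,0,-17],[45,0,0,-0.8,0,0,-25.5],[45,0,0,-1.1,0,0,-34],[45,0,0,-1.1,0,0,-42.5],[45,0,0,-1.1,0,0,-51],[45,0,0,-1.1,0,0,-51],[45,0,0,-1.1,0,0,-51]],
])

```text
time_s: 26.05
tcp_pos: [525.8, 270.3, 164.1]
eef_rot: [3.14, 0.003, -2.811]
force: [-0.0, 2.6, 4.9]
grip_width: 53.0
```

```bash
python3 mv.py
```

```text
26.05 [525.8 270.3 164.1] [ 1.7992e+02  1.5000e-01 -1.6105e+02] phi -251.1 [-0.   2.6  4.9] 53.0
```

Emit:
carry_out([
  [[45,0,0,-1,0,0,0],[45,0,0,-2,0,0,0],[45,0,0,-3,0,0,0],[45,0,0,-4,0,0,0],[45,0,0,-5,0,0,0],[45,0,0,-5,0,0,0]],
])

```text
time_s: 26.65
tcp_pos: [524.3, 270.0, 166.1]
eef_rot: [3.14, -0.001, -2.809]
force: [3.3, 6.3, -4.7]
grip_width: 53.0
```

Emit:
carry_out([
  [[45,0,0,-1,0,0,0],[45,0,0,-2,0,0,0],[45,0,0,-2,0,0,0],[45,0,0,-2,0,0,0]],
])

```text
time_s: 27.05
tcp_pos: [524.3, 270.0, 167.9]
eef_rot: [3.14, -0.001, -2.809]
force: [2.9, 6.4, -4.4]
grip_width: 53.1
```

Run:
```python
from h import *
side=imaging.capture('side'); crop(side,'s10.png',270,150,400,300,4)
s=monitor.state();print(s['time_s'],s['tcp_pos'],s['force'],s['grip_width'],np.degrees(s['eef_rot'][2])-90,s['joint_positions'])
```

```text
27.1 [524.27192287 270.04115502 167.92898668] [ 3.23850598  6.1760434  -4.42299852] 53.13190151955562 -250.93145302531917 [ 0.35557268  0.20448905  1.75261891  0.00225397  1.18538636 -1.54887989]
```

View pics/s10.png

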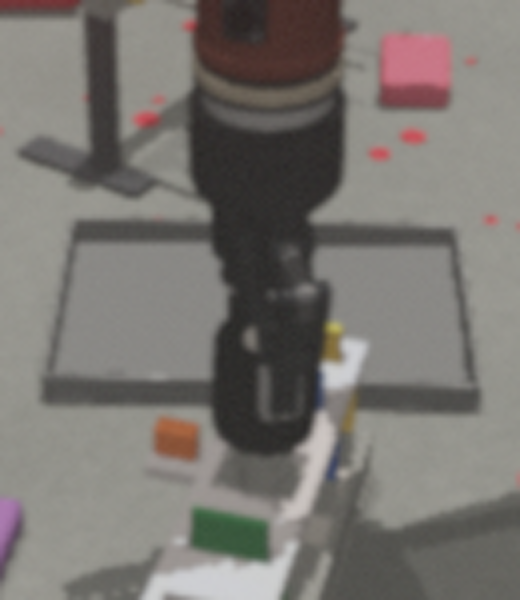

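Emit:
carry_out([
  [[45,0,0,-3,0,0,0],[45,0,0,-7,0,0,0],[45,0,0,-12,0,0,0],[45,0,0,-18,0,0,0],[45,0,0,-24,0,0,0],[45,0,0,-30,0,0,0],[45,0,0,-36,0,0,0],[45,0,0,-42,0,0,0],[45,0,0,-48,0,0,0],[45,0,0,-54,0,0,0]],
])

```text
time_s: 28.1
tcp_pos: [525.1, 269.2, 224.5]
eef_rot: [-3.142, 0.0, -2.808]
force: [-0.1, -0.1, -2.1]
grip_width: 53.0
```

Run:
```python
from h import *
side=imaging.capture('side'); crop(side,'s11.png',270,100,400,250,4); top=imaging.capture('top');cv2.imwrite('pics/t11.png',top[:,:,::-1])
s=monitor.state();print(s['time_s'],s['tcp_pos'],s['force'],s['grip_width'],np.degrees(s['eef_rot'][2])-90,s['joint_positions'])
```

```text
28.2 [525.85018646 269.55354662 225.42222961] [ 0.27913653 -0.79204915 -2.13233386] 53.02122861916442 -250.87193102953668 [ 3.54966774e-01  1.48670895e-01  1.70373036e+00 -5.14077644e-05
  1.28669042e+00 -1.54966299e+00]
```

View pics/s11.png

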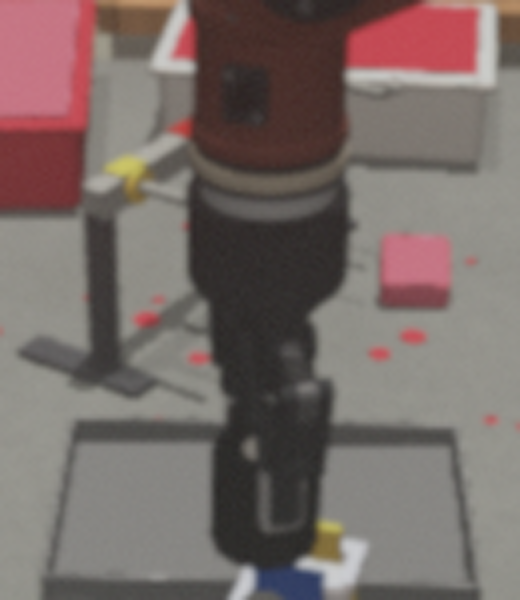

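View pics/t11.png

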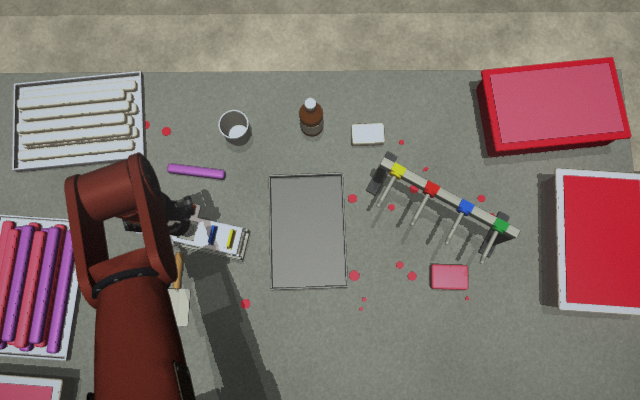

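```bash
echo "[525.2,269.2,223.9,-250.9]">cmd.json; python3 mv.py 534.5 50 223.9 -330.9;  python3 mv.py 534.5 50 32 -330.9
```

```text
row [63.0, -210.0, -0.0, 80.0] rows>= 9.3 q1,q6 -2.1 328.8 cmd [534.4, 50.1, 223.9, -330.9]
28.2 [525.9 269.6 225.4] [ 1.8000e+02  1.4000e-01 -1.6087e+02] phi -250.9 [ 0.3 -0.8 -2.1] 53.0
row [-0.0, 0.0, 192.0, -0.0] rows>= 3.8 q1,q6 -2.1 328.8 cmd [534.4, 50.1, 31.9, -330.9]
28.2 [525.9 269.6 225.4] [ 1.8000e+02  1.4000e-01 -1.6087e+02] phi -250.9 [ 0.3 -0.8 -2.1] 53.0
```

Emit:
carry_out([
  [[45,3,-12,0,0,0,8],[45,10,-33,0,0,0,16],[45,18,-60,0,0,0,24],[45,26,-87,0,0,0,32],[45,34,-114,0,0,0,40],[45,42,-141,0,0,0,48],[45,50,-168,0,0,0,56],[45,57,-191,0,0,0,64],[45,61,-204,0,0,0,72],[45,63,-210,0,0,0,80]],
])

```text
time_s: 29.2
tcp_pos: [534.2, 48.7, 223.7]
eef_rot: [-3.141, 0.0, 2.072]
force: [-0.4, -0.4, -1.7]
grip_width: 53.0
```

Emit:
carry_out([
  [[45,0,0,20,0,0,0],[45,0,0,45,0,0,0],[45,0,0,70,0,0,0],[45,0,0,95,0,0,0],[45,0,0,120,0,0,0],[45,0,0,140,0,0,0],[45,0,0,155,0,0,0],[45,0,0,165,0,0,0],[45,0,0,170,0,0,0],[45,0,0,170,0,0,0]],
])

```text
time_s: 30.2
tcp_pos: [534.3, 50.2, 53.6]
eef_rot: [-3.141, -0.0, 2.079]
force: [-0.5, -0.2, -0.8]
grip_width: 52.9
```

Run:
```python
from h import *
side=imaging.capture('side'); crop(side,'s12.png',250,120,420,270,4); top=imaging.capture('top');cv2.imwrite('pics/t12.png',top[:,:,::-1])
s=monitor.state();print(s['time_s'],s['tcp_pos'],s['force'],s['grip_width'],np.degrees(s['eef_rot'][2])-90,s['joint_positions'])
```

```text
30.3 [535.25372839  50.20640437  54.80422221] [-0.77487125  0.10336535 -1.42651042] 53.069483694054234 29.12541787630792 [-3.70674135e-02  2.55768490e-01  1.93693161e+00  3.17373985e-05
  9.47150967e-01 -5.45421026e-01]
```

View pics/s12.png

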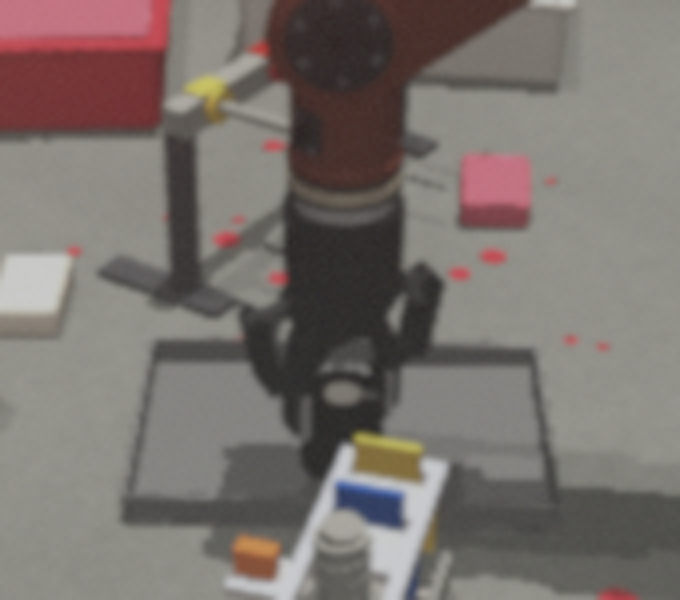

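View pics/t12.png

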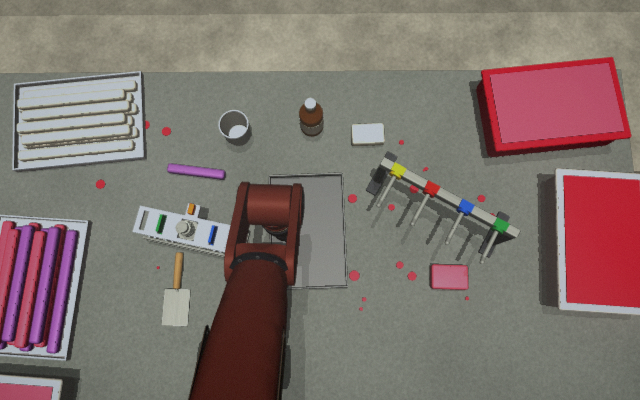

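Emit:
carry_out([
  [[45,0,0,5,0,0,0],[45,0,0,10,0,0,0],[45,0,0,15,0,0,0],[45,0,0,18,0,0,0],[45,0,0,20,0,0,0],[45,0,0,22,0,0,0],[45,0,0,22,0,0,0]],
])

```text
time_s: 31.0
tcp_pos: [534.1, 50.2, 31.6]
eef_rot: [-3.141, -0.0, 2.079]
force: [0.5, 0.1, -1.6]
grip_width: 52.9
```

Emit:
carry_out([
  [[45,0,0,1,0,0,0],[45,0,0,2,0,0,0],[45,0,0,2,0,0,0]],
])

```text
time_s: 31.3
tcp_pos: [534.6, 50.2, 30.1]
eef_rot: [3.141, 0.0, 2.079]
force: [0.7, 0.2, -0.8]
grip_width: 52.8
```

Emit:
carry_out([
  [[45,0,0,1,0,0,0],[45,0,0,2,0,0,0],[45,0,0,2,0,0,0]],
])

```text
time_s: 31.6
tcp_pos: [534.8, 50.0, 29.9]
eef_rot: [-3.141, 0.0, 2.08]
force: [-4.1, -1.7, 10.7]
grip_width: 52.8
```

Emit:
carry_out([
  [[70,0,0,-1,0,0,0],[70,0,0,-1,0,0,0],[70,0,0,-1,0,0,0],[70,0,0,-20,0,0,0],[70,0,0,-50,0,0,0],[70,0,0,-100,0,0,0],[70,0,0,-150,0,0,0],[70,0,0,-190,0,0,0],[70,0,0,-190,0,0,0]],
])

```text
time_s: 32.5
tcp_pos: [539.4, 50.1, 225.9]
eef_rot: [3.129, 0.008, 2.079]
force: [0.8, 0.4, 0.6]
grip_width: 70.1
```

```bash
echo "[534.4,50.1,217.9,-330.9]">cmd.json; python3 mv.py 571.5 259.5 217.9 -282.3
python3 - <<'E'
from h import *
t=cv2.imread('pics/t12.png'); crop(t[:,:,::-1],'t12c.png',125,190,265,280,5.7)
d=np.array([np.cos(np.radians(77.7)),np.sin(np.radians(77.7))]);n=np.array([-d[1],d[0]])
c=np.array([524.8,269.3]); print('fin',c+n*-48,'grasp')
E
```

```text
row [165.0, 134.5, -0.0, -48.5] rows>= 5.6 q1,q6 18.0 300.4 cmd [571.7, 259.7, 217.9, -282.4]
32.5 [539.4  50.1 225.9] [179.26   0.44 119.13] phi 29.1 [0.8 0.4 0.6] 70.1
fin [571.69818757 259.07454146] grasp
```

View pics/t12c.png

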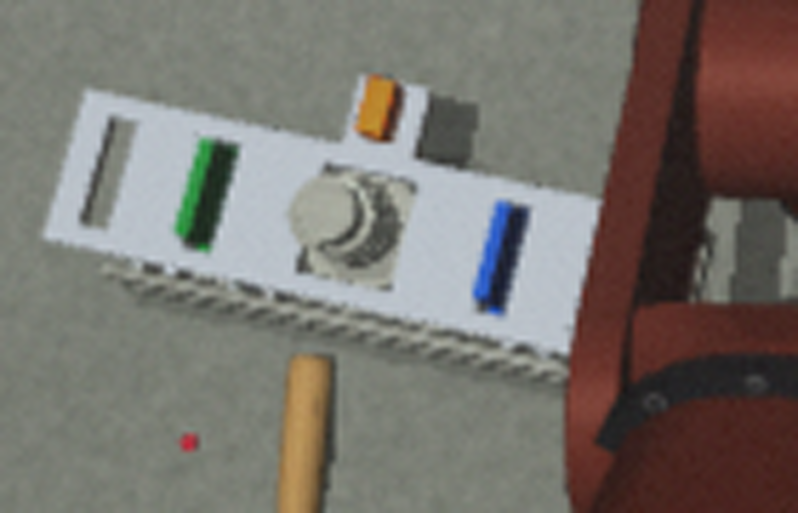

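Emit:
carry_out([
  [[40,20,16,0,0,0,-8],[40,50,40,0,0,0,-16],[40,80,65,0,0,0,-24],[40,110,90,0,0,0,-32],[40,140,114,0,0,0,-40],[40,158,129,0,0,0,-48.5],[40,165,134.5,0,0,0,-48.5],[40,165,134.5,0,0,0,-48.5],[40,165,134.5,0,0,0,-48.5],[40,165,134.5,0,0,0,-48.5]],
])

```text
time_s: 33.5
tcp_pos: [571.4, 258.4, 217.6]
eef_rot: [-3.141, -0.0, 2.923]
force: [0.7, -0.3, -0.9]
grip_width: 40.1
```

```bash
python3 mv.py 571.7 259.3 116 -282.3
python3 - <<'E'
from h import *
top=imaging.capture('top');side=imaging.capture('side');cv2.imwrite('pics/t13.png',top[:,:,::-1]);cv2.imwrite('pics/s13.png',side[:,:,::-1])
s=monitor.state();print(s['tcp_pos'])
E
```

```text
row [-0.0, -0.5, 102.0, -0.0] rows>= 2.0 q1,q6 18.0 300.4 cmd [571.6, 259.2, 115.9, -282.4]
33.5 [571.4 258.4 217.6] [-1.7996e+02 -3.0000e-02  1.6747e+02] phi 77.5 [ 0.7 -0.3 -0.9] 40.1
[571.58467502 258.55174578 217.91832613]
```

View pics/s13.png

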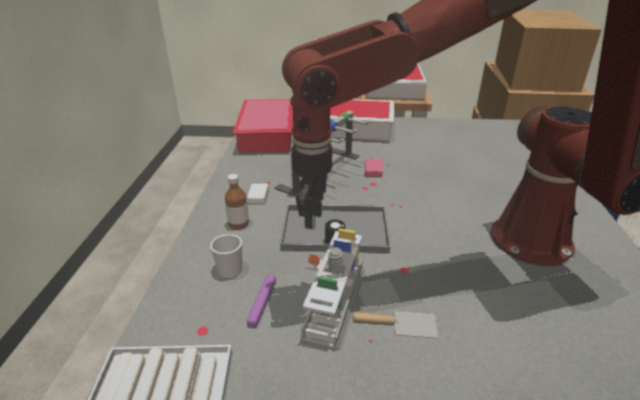

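View pics/t13.png

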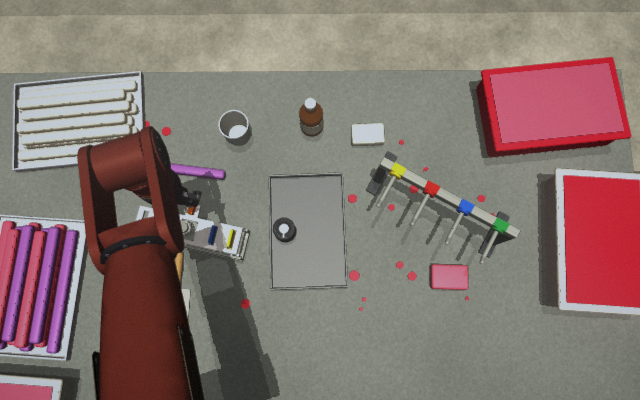

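Emit:
carry_out([
  [[30,0,-0.5,25,0,0,0],[30,0,-0.5,50,0,0,0],[30,0,-0.5,70,0,0,0],[30,0,-0.5,85,0,0,0],[30,0,-0.5,95,0,0,0],[30,0,-0.5,100,0,0,0],[30,0,-0.5,102,0,0,0],[30,0,-0.5,102,0,0,0],[30,0,-0.5,102,0,0,0]],
])

```text
time_s: 34.5
tcp_pos: [572.2, 259.6, 117.0]
eef_rot: [3.141, 0.002, 2.926]
force: [0.3, 0.2, -0.3]
grip_width: 30.1
```

Emit:
carry_out([
  [[4,0,0,0,0,0,0],[4,0,0,0,0,0,0],[4,0,0,0,0,0,0],[4,0,0,0,0,0,0],[4,0,0,0,0,0,0]],
])

```text
time_s: 35.0
tcp_pos: [572.1, 259.7, 116.9]
eef_rot: [3.141, 0.001, 2.926]
force: [-0.6, 0.6, 3.8]
grip_width: 10.2
```

```bash
python3 mv.py
python3 - <<'E'
from h import *
side=imaging.capture('side');crop(side,'s14.png',270,150,400,300,4)
E
```

```text
35.0 [572.1 259.7 116.9] [1.7994e+02 8.0000e-02 1.6763e+02] phi 77.6 [-0.6  0.6  3.8] 10.2
```

View pics/s14.png

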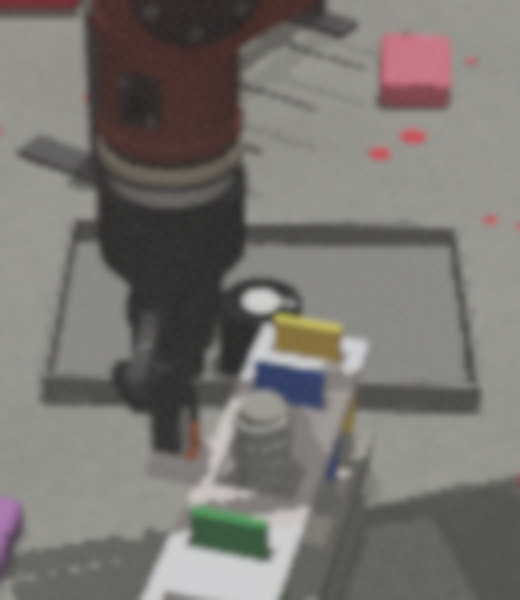

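Emit:
carry_out([
  [[24,0,0,0,0,0,0],[24,0,0,0,0,0,0],[24,0,0,3,0,0,0],[24,0,0,3,0,0,0],[4,0,0,3,0,0,0],[4,0,0,3,0,0,0],[4,0,0,3,0,0,0],[4,0,0,3,0,0,0]],
])

```text
time_s: 35.85
tcp_pos: [571.3, 259.3, 112.6]
eef_rot: [-3.141, -0.0, 2.926]
force: [-0.5, 0.4, -1.2]
grip_width: 10.2
```

Emit:
carry_out([
  [[4,0,0,-2,0,0,0],[4,0,0,-4,0,0,0],[4,0,0,-7,0,0,0],[4,0,0,-10,0,0,0],[4,0,0,-13,0,0,0],[4,0,0,-16,0,0,0],[4,0,0,-20,0,0,0],[4,0,0,-20,0,0,0]],
])

```text
time_s: 36.65
tcp_pos: [572.0, 259.6, 133.9]
eef_rot: [3.141, 0.001, 2.926]
force: [0.7, 0.5, -1.4]
grip_width: 10.4
```

```bash
python3 mv.py
python3 - <<'E'
from h import *
side=imaging.capture('side');crop(side,'s15.png',270,150,400,300,4)
E
```

```text
36.65 [572.  259.6 133.9] [1.7995e+02 8.0000e-02 1.6763e+02] phi 77.6 [ 0.7  0.5 -1.4] 10.4
```

View pics/s15.png

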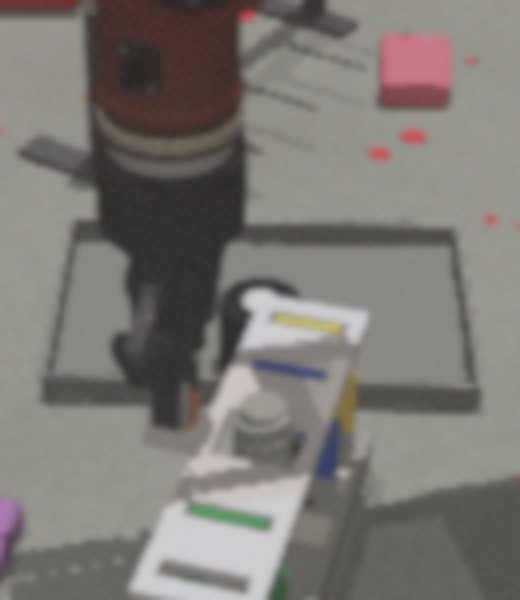

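Emit:
carry_out([
  [[4,0,0,-5,0,0,0],[4,0,0,-15,0,0,0],[4,0,0,-27,0,0,0],[4,0,0,-40,0,0,0],[4,0,0,-53,0,0,0],[4,0,0,-66,0,0,0],[4,0,0,-77,0,0,0],[4,0,0,-84,0,0,0],[4,0,0,-87,0,0,0],[4,0,0,-87,0,0,0]],
])

```text
time_s: 37.7
tcp_pos: [571.6, 259.4, 220.3]
eef_rot: [3.141, 0.0, 2.926]
force: [-0.6, 0.1, -0.1]
grip_width: 10.6
```

```bash
echo "[571.6,259.2,219.9,-282.4]">cmd.json; python3 mv.py 536.2 -74 219.9 -358.5
python3 - <<'E'
from h import *
top=imaging.capture('top');side=imaging.capture('side');cv2.imwrite('pics/t16.png',top[:,:,::-1]);crop(side,'s16.png',250,100,420,280,3.3)
E
```

```text
row [-37.0, -333.0, -0.0, 76.0] rows>= 8.8 q1,q6 -15.3 343.1 cmd [536.2, -74.0, 219.9, -358.4]
37.7 [571.6 259.4 220.3] [1.7998e+02 3.0000e-02 1.6762e+02] phi 77.6 [-0.6  0.1 -0.1] 10.6
```

View pics/s16.png

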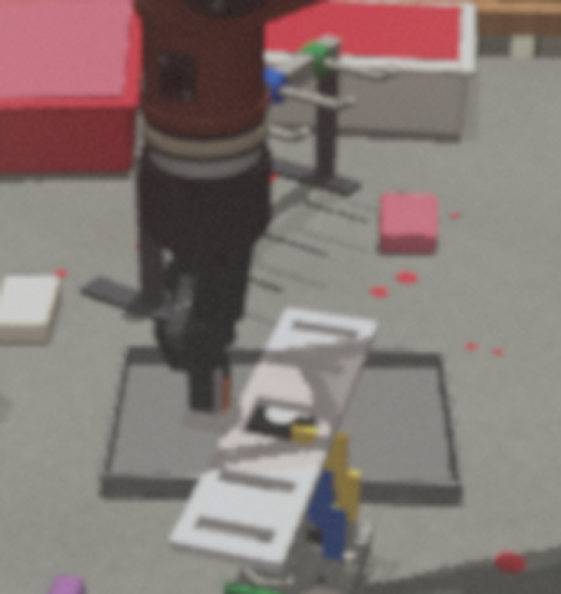

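View pics/t16.png

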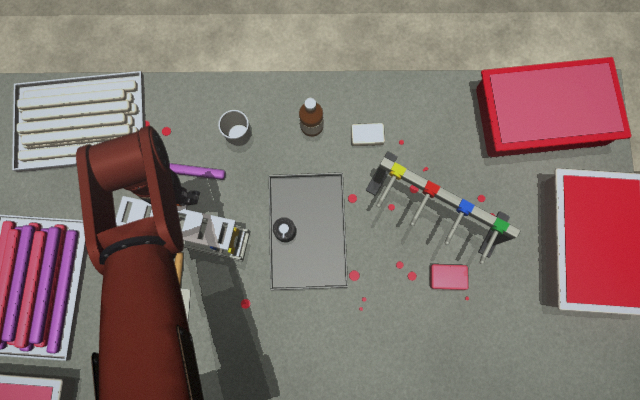

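Emit:
carry_out([
  [[4,-2,-18,0,0,0,7.6],[4,-5,-46,0,0,0,15.2],[4,-9,-86,0,0,0,22.8],[4,-14,-128,0,0,0,30.4],[4,-19,-170,0,0,0,38],[4,-24,-212,0,0,0,45.6],[4,-28,-254,0,0,0,53.2],[4,-32,-290,0,0,0,60.8],[4,-35,-316,0,0,0,68.4],[4,-37,-333,0,0,0,76]],
])

```text
time_s: 38.8
tcp_pos: [535.2, -75.9, 219.0]
eef_rot: [-3.14, 0.0, 1.592]
force: [0.1, -0.1, -3.1]
grip_width: 10.6
```

Emit:
carry_out([
  [[4,0,0,10,0,0,0],[4,0,0,30,0,0,0],[4,0,0,50,0,0,0],[4,0,0,70,0,0,0],[4,0,0,90,0,0,0],[4,0,0,110,0,0,0],[4,0,0,125,0,0,0],[4,0,0,135,0,0,0],[4,0,0,140,0,0,0],[4,0,0,140,0,0,0]],
])

```text
time_s: 39.8
tcp_pos: [535.9, -73.6, 79.3]
eef_rot: [-3.14, -0.0, 1.6]
force: [-0.8, 0.9, -0.8]
grip_width: 10.3
```

```bash
echo "[536.2,-74,79.9,-358.4]">cmd.json; python3 mv.py
python3 - <<'E'
from h import *
top=imaging.capture('top');side=imaging.capture('side');crop(top,'t17.png',230,140,390,300,3.7);crop(side,'s17.png',250,100,420,280,3.3)
E
```

```text
39.8 [535.9 -73.6  79.3] [-1.7994e+02 -2.0000e-02  9.1660e+01] phi 1.7 [-0.8  0.9 -0.8] 10.3
```

View pics/s17.png

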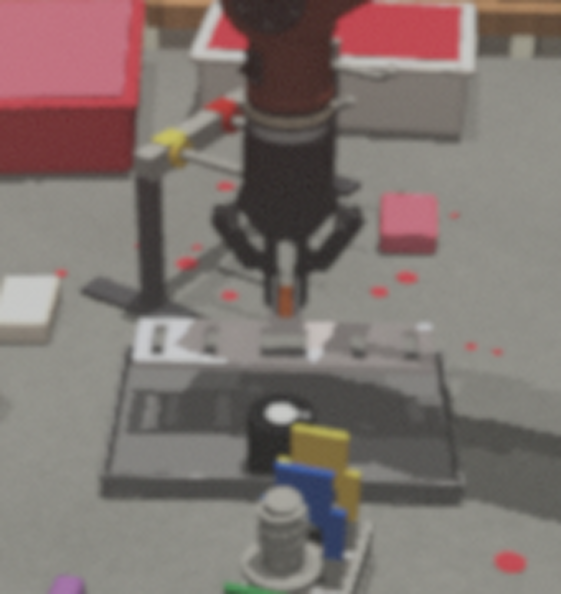

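View pics/t17.png

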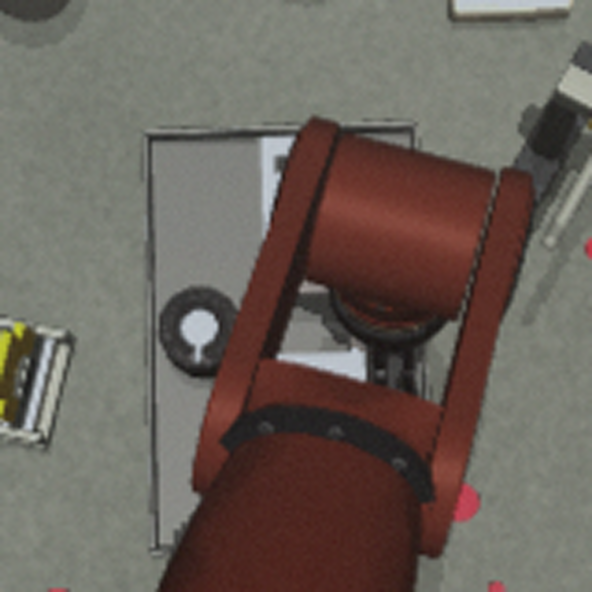

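Emit:
carry_out([
  [[4,0,0,10,0,0,0],[4,0,0,22,0,0,0],[4,0,0,34,0,0,0],[4,0,0,44,0,0,0],[4,0,0,52,0,0,0],[4,0,0,57,0,0,0],[4,0,0,60,0,0,0],[4,0,0,62,0,0,0],[4,0,0,63,0,0,0],[4,0,0,63,0,0,0]],
])

```text
time_s: 40.9
tcp_pos: [536.5, -73.9, 17.1]
eef_rot: [3.141, 0.0, 1.599]
force: [-0.8, -0.8, -0.9]
grip_width: 10.6
```

Emit:
carry_out([
  [[4,0,0,1,0,0,0],[4,0,0,2,0,0,0],[4,0,0,2,0,0,0]],
])

```text
time_s: 41.2
tcp_pos: [536.2, -73.9, 14.9]
eef_rot: [3.142, 0.0, 1.599]
force: [0.3, 0.2, -0.6]
grip_width: 10.5
```

Emit:
carry_out([
  [[4,0,0,1,0,0,0],[4,0,0,1,0,0,0],[30,0,0,1,0,0,0],[30,0,0,1,0,0,0],[30,0,0,1,0,0,0],[30,0,0,-20,0,0,0],[30,0,0,-60,0,0,0],[30,0,0,-110,0,0,0],[30,0,0,-160,0,0,0],[30,0,0,-205,0,0,0]],
])

```text
time_s: 42.2
tcp_pos: [536.4, -73.9, 222.5]
eef_rot: [3.14, 0.0, 1.599]
force: [1.1, 0.5, 0.6]
grip_width: 29.6
```

```bash
echo "[536.2,-74,219.9,-358.4]">cmd.json; python3 mv.py
python3 - <<'E'
from h import *
top=imaging.capture('top');side=imaging.capture('side');cv2.imwrite('pics/t18.png',top[:,:,::-1]);crop(side,'s18.png',250,100,420,280,3.3)
E
```

```text
42.2 [536.4 -73.9 222.5] [1.7991e+02 2.0000e-02 9.1630e+01] phi 1.6 [1.1 0.5 0.6] 29.6
```

View pics/s18.png

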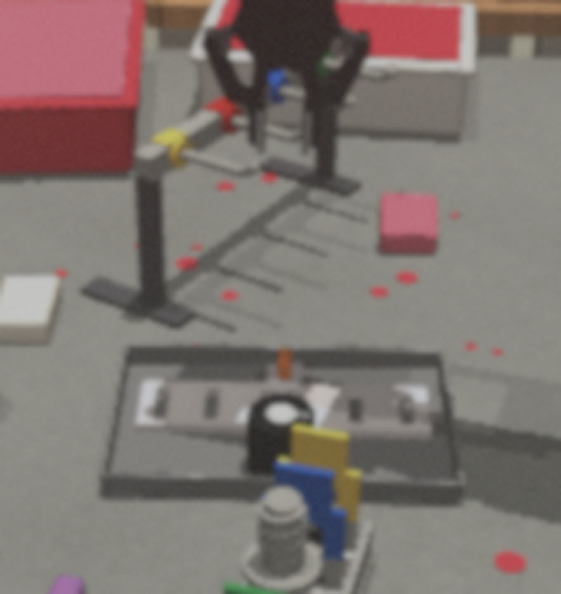

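View pics/t18.png

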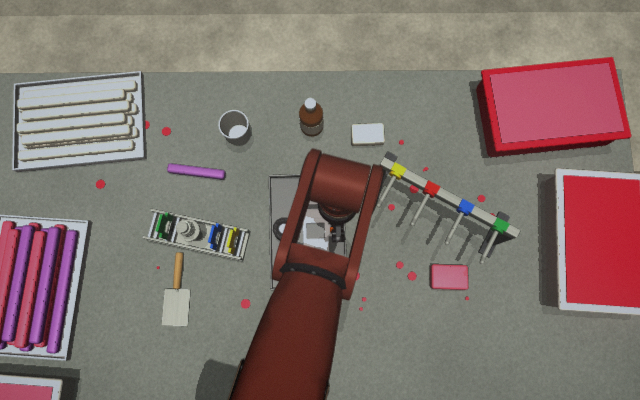

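Run:
```python
from h import *
t=cv2.imread('pics/t18.png')[:,:,::-1]; crop(t,'t18c.png',130,190,270,280,5.7)
```

```text
(no output)
```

View pics/t18c.png

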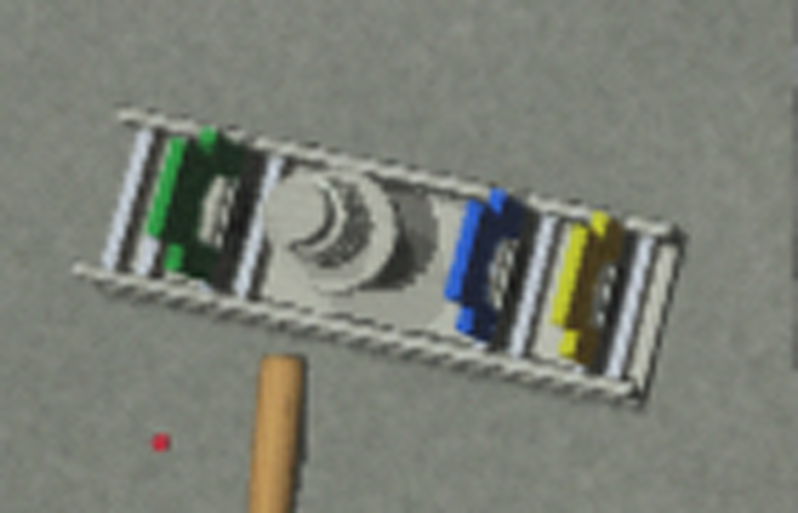

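Run:
```python
from h import *
T=lambda x,y:(130+x/5.7,190+y/5.7)
d=np.array([np.cos(np.radians(77.7)),np.sin(np.radians(77.7))])
c=np.array([524.8,269.3])
for n,p,s in [('g',(167,188),62),('b',(465,250),-62),('y',(571,276),-106)]: print(n,onz('top',*T(*p),132).round(1),(c+s*d).round(1))
```

```text
g [537.8 329.5 132. ] [538.  329.9]
b [512.3 208.1 132. ] [511.6 208.7]
y [501.7 165.2 132. ] [502.2 165.7]
```

Run:
```python
from h import *
t=cv2.imread('pics/t18.png')[:,:,::-1]
crop(t,'t19.png',430,190,530,275,7.5)
s=imaging.capture('side'); crop(s,'s19.png',310,100,380,160,11)
cv2.imwrite('pics/s19f.png',s[:,:,::-1])
```

```text
(no output)
```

View pics/t19.png

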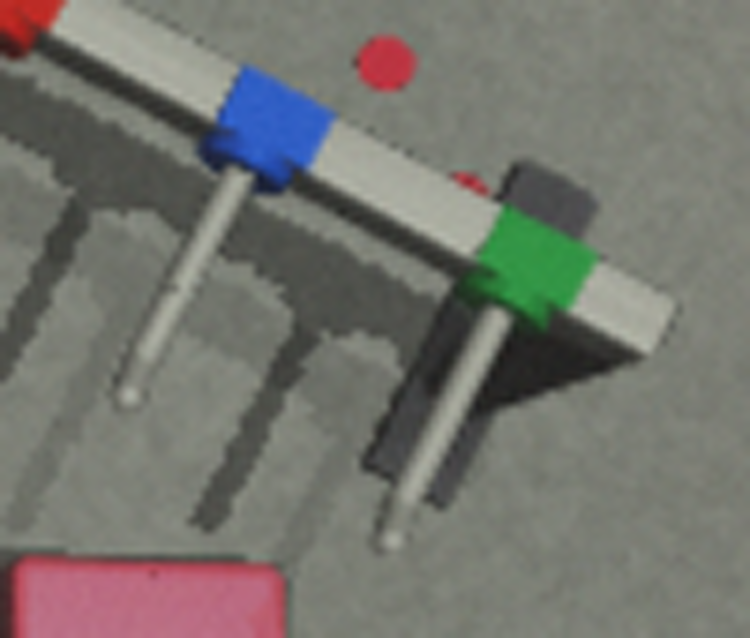

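Run:
```python
from h import *
T=lambda x,y:(430+x/7.5,190+y/7.5); S=lambda x,y:(270+x/5.4,100+y/5.4)
Y=lambda x,y:(350+x/4.4,145+y/4.4)
for n,tip,root,st in [('b',T(129,396),T(239,172),S(464,163)),('g',T(391,541),T(500,312),S(522,118)),('y',Y(125,265),Y(196,138),S(297,280)),('r',Y(274,347),Y(347,220),S(388,213))]:
    a=onz('top',*tip,168); b=onz('top',*root,160); v=b-a
    print(n,'tip',a.round(1),'root',b.round(1),'ang',np.degrees(np.arctan2(v[1],v[0])).round(1),np.hypot(*v[:2]).round(1),'tri',two(tip,st)[0].round(1),two(tip,st)[1].round(1))
# rail top patch
for n,p in [('b',[(248,68),(333,113)]),('g',[(508,208),(597,258)])]:
    q=[onz('top',*T(*a),172) for a in p]; print(n,[x.round(1) for x in q],np.mean(q,0))
```

```text
b tip [ 485.9 -318.8  168. ] root [ 553.7 -356.8  160. ] ang -29.3 77.7 tri [ 484.8 -318.8  167.5] 2.4
g tip [ 443.5 -392.4  168. ] root [ 511.4 -431.3  160. ] ang -29.8 78.3 tri [ 445.8 -393.6  164.7] 4.1
y tip [ 570.4 -170.2  168. ] root [ 638.5 -209.3  160. ] ang -29.9 78.5 tri [ 572.8 -171.   161.4] 2.3
r tip [ 528.2 -243.9  168. ] root [ 594.9 -285.1  160. ] ang -31.7 78.4 tri [ 527.3 -243.7  169. ] 1.4
b [array([ 582.8, -357.9,  172. ]), array([ 569.1, -382.2,  172. ])] [ 575.97203382 -370.07095747  172.        ]
g [array([ 540.5, -431.7,  172. ]), array([ 525.6, -456.6,  172. ])] [ 533.03643871 -444.15498705  172.        ]
```

```bash
echo "[536.2,-74,219.9,1.6]">cmd.json; python3 mv.py 537 130 219.9 -60;  python3 mv.py 538 329.8 180 -102.3
```

```text
row [204.0, 6.5, -0.0, 61.5] rows>= 7.2 q1,q6 6.3 66.2 cmd [537.0, 130.1, 219.9, -59.9]
42.35 [539.4 -74.7 225.1] [1.7943e+02 1.7000e-01 9.1630e+01] phi 1.6 [ 0.1  0.9 -0.9] 29.5
row [101.0, -172.5, 40.0, 42.5] rows>= 4.9 q1,q6 25.2 127.6 cmd [537.9, 330.0, 179.9, -102.4]
42.35 [539.4 -74.7 225.1] [1.7943e+02 1.7000e-01 9.1630e+01] phi 1.6 [ 0.1  0.9 -0.9] 29.5
```

Emit:
carry_out([
  [[30,15,0.5,0,0,0,8],[30,45,1.5,0,0,0,16],[30,75,2.5,0,0,0,24],[30,105,3.5,0,0,0,32],[30,135,4.5,0,0,0,40],[30,165,5.5,0,0,0,48],[30,190,6,0,0,0,56],[30,204,6.5,0,0,0,61.5]],
])

```text
time_s: 43.15
tcp_pos: [535.2, 132.0, 217.3]
eef_rot: [-3.139, 0.004, 0.523]
force: [-0.1, 0.3, -0.7]
grip_width: 29.7
```

Emit:
carry_out([
  [[25,15,-25,0,0,0,8],[25,33,-56,0,0,0,16],[25,52,-89,0,0,0,24],[25,70,-120,0,0,0,32],[25,86,-147,20,0,0,40],[25,96,-164,40,0,0,42.5],[25,101,-172.5,40,0,0,42.5],[25,101,-172.5,40,0,0,42.5],[25,101,-172.5,40,0,0,42.5],[25,101,-172.5,40,0,0,42.5]],
])

```text
time_s: 44.15
tcp_pos: [538.6, 329.3, 181.1]
eef_rot: [-3.141, -0.002, -0.217]
force: [0.5, 0.1, -0.2]
grip_width: 24.9
```

```bash
python3 mv.py 538 329.8 104 -102.3
python3 - <<'E'
from h import *
top=imaging.capture('top');side=imaging.capture('side');cv2.imwrite('pics/t20.png',top[:,:,::-1]);crop(side,'s20.png',250,180,420,330,4)
E
```

```text
row [0.0, 0.0, 76.0, -0.0] rows>= 1.5 q1,q6 25.2 127.6 cmd [537.9, 330.0, 103.9, -102.4]
44.15 [538.6 329.3 181.1] [-1.7996e+02 -9.0000e-02 -1.2420e+01] phi -102.4 [ 0.5  0.1 -0.2] 24.9
```

View pics/s20.png

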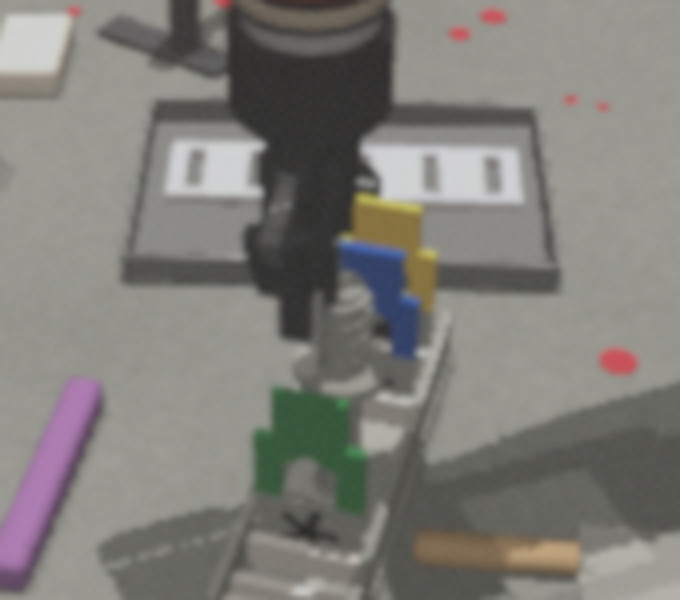

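Emit:
carry_out([
  [[25,0,0,15,0,0,0],[25,0,0,30,0,0,0],[25,0,0,45,0,0,0],[25,0,0,58,0,0,0],[25,0,0,67,0,0,0],[25,0,0,73,0,0,0],[25,0,0,75,0,0,0],[25,0,0,75,0,0,0],[25,0,0,75,0,0,0]],
])

```text
time_s: 45.15
tcp_pos: [538.3, 330.5, 105.7]
eef_rot: [-3.141, -0.001, -0.216]
force: [0.2, -1.2, -0.1]
grip_width: 25.1
```

Emit:
carry_out([
  [[0,0,0,0,0,0,0],[0,0,0,0,0,0,0],[0,0,0,0,0,0,0],[0,0,0,0,0,0,0],[0,0,0,0,0,0,0],[0,0,0,0,0,0,0]],
])

```text
time_s: 45.75
tcp_pos: [538.4, 330.5, 105.9]
eef_rot: [-3.14, -0.001, -0.216]
force: [-0.5, 0.1, 4.3]
grip_width: 4.9
```

```bash
python3 mv.py
python3 - <<'E'
from h import *
top=imaging.capture('top');side=imaging.capture('side');cv2.imwrite('pics/t21.png',top[:,:,::-1]);crop(side,'s21.png',250,180,420,330,4)
E
```

```text
45.75 [538.4 330.5 105.9] [-1.7993e+02 -9.0000e-02 -1.2370e+01] phi -102.4 [-0.5  0.1  4.3] 4.9
```

View pics/s21.png

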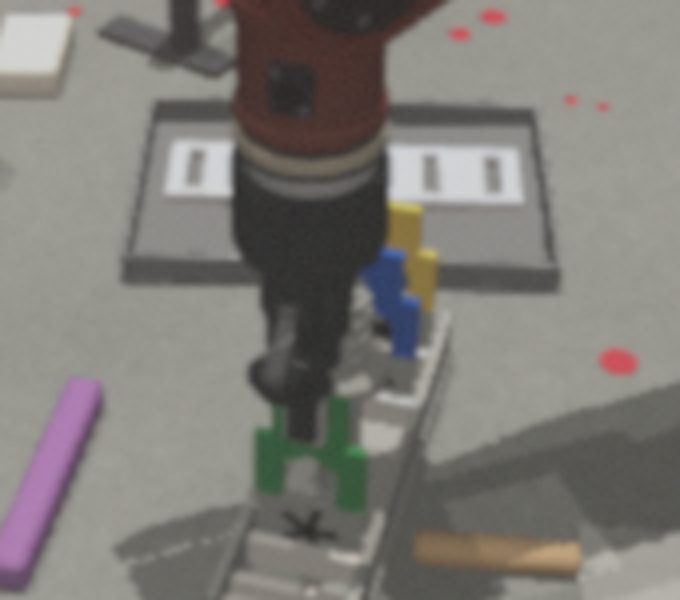

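Emit:
carry_out([
  [[0,0,0,-3,0,0,0],[0,0,0,-8,0,0,0],[0,0,0,-15,0,0,0],[0,0,0,-25,0,0,0],[0,0,0,-40,0,0,0],[0,0,0,-60,0,0,0],[0,0,0,-85,0,0,0],[0,0,0,-110,0,0,0],[0,0,0,-135,0,0,0],[0,0,0,-155,0,0,0]],
])

```text
time_s: 46.85
tcp_pos: [538.2, 330.0, 263.4]
eef_rot: [-3.141, -0.002, -0.216]
force: [0.3, -0.1, -0.1]
grip_width: 4.9
```

```bash
echo "[537.9,330,259.9,-102.4]">cmd.json; python3 mv.py 480 -30 280 -60; python3 mv.py 410 -373.5 280 -29.7;  python3 - <<'E'
from h import *
top=imaging.capture('top');side=imaging.capture('side');cv2.imwrite('pics/t22.png',top[:,:,::-1]);crop(side,'s22.png',250,80,420,230,4)
E
```

```text
row [21.0, 364.0, -20.0, -42.5] rows>= 7.3 q1,q6 -11.9 48.0 cmd [480.2, -30.0, 279.9, -59.9]
46.85 [538.2 330.  263.4] [-1.7994e+02 -1.4000e-01 -1.2380e+01] phi -102.4 [ 0.3 -0.1 -0.1] 4.9
row [-233.0, 262.0, -0.0, -30.0] rows>= 7.0 q1,q6 -49.6 -19.7 cmd [410.1, -373.5, 279.9, -29.9]
46.85 [538.2 330.  263.4] [-1.7994e+02 -1.4000e-01 -1.2380e+01] phi -102.4 [ 0.3 -0.1 -0.1] 4.9
```

View pics/s22.png

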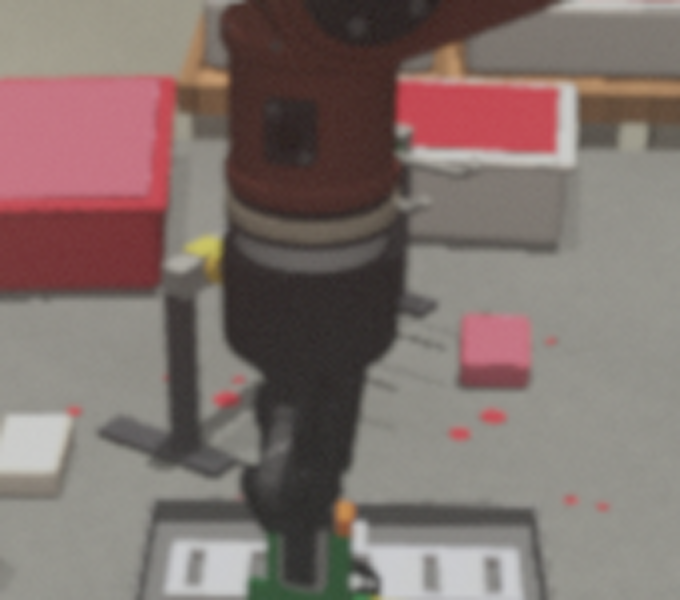

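Emit:
carry_out([
  [[0,1,16,-8,0,0,-3],[0,3,48,-20,0,0,-7],[0,5,90,-20,0,0,-12],[0,8,134,-20,0,0,-17],[0,11,178,-20,0,0,-22],[0,13,222,-20,0,0,-27],[0,16,266,-20,0,0,-32],[0,18,308,-20,0,0,-37],[0,20,344,-20,0,0,-41],[0,21,364,-20,0,0,-42.5]],
])

```text
time_s: 47.95
tcp_pos: [478.8, -32.5, 279.1]
eef_rot: [3.142, 0.002, 0.525]
force: [0.5, -0.6, -1.2]
grip_width: 4.7
```

Emit:
carry_out([
  [[0,-12,14,0,0,0,-2],[0,-38,43,0,0,0,-5],[0,-68,76,0,0,0,-9],[0,-98,110,0,0,0,-13],[0,-128,144,0,0,0,-17],[0,-158,178,0,0,0,-21],[0,-188,211,0,0,0,-25],[0,-213,240,0,0,0,-28],[0,-228,256,0,0,0,-30],[0,-233,262,0,0,0,-30]],
])

```text
time_s: 48.95
tcp_pos: [408.7, -375.2, 278.9]
eef_rot: [-3.14, 0.0, 1.046]
force: [-0.2, 0.4, -1.5]
grip_width: 5.2
```

```bash
python3 - <<'E'
from h import *
top=imaging.capture('top');side=imaging.capture('side');cv2.imwrite('pics/t23.png',top[:,:,::-1]);cv2.imwrite('pics/s23f.png',side[:,:,::-1]);crop(side,'s23.png',280,30,420,180,4)
E
python3 mv.py
```

```text
49.05 [ 409.5 -373.6  279. ] [-1.799e+02 -4.000e-02  5.999e+01] phi -30.0 [ 0.6  0.1 -1.9] 4.7
```

View pics/s23.png

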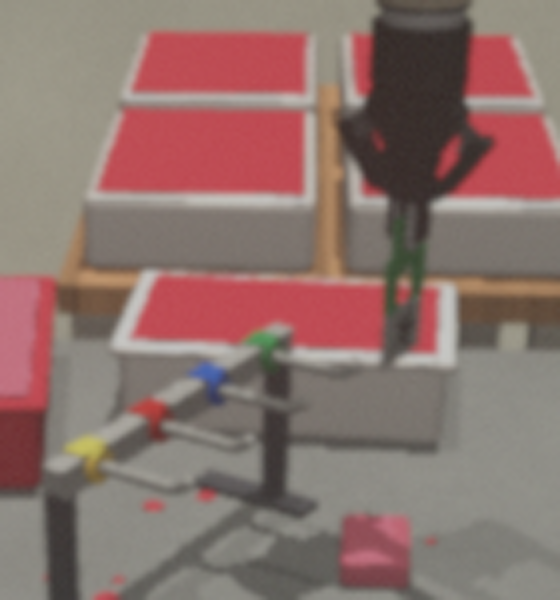

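View pics/t23.png

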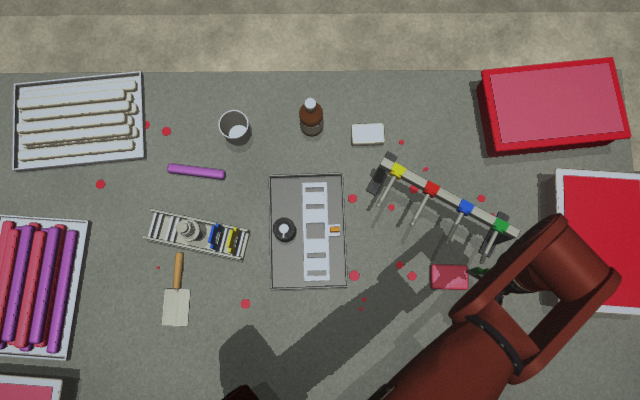

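Emit:
carry_out([
  [[0,0,0,10,0,0,0],[0,0,0,25,0,0,0],[0,0,0,42,0,0,0],[0,0,0,58,0,0,0],[0,0,0,72,0,0,0],[0,0,0,82,0,0,0],[0,0,0,87,0,0,0],[0,0,0,87,0,0,0],[0,0,0,87,0,0,0]],
])

```text
time_s: 49.95
tcp_pos: [410.5, -373.9, 193.5]
eef_rot: [3.14, 0.0, 1.049]
force: [0.5, -0.7, -0.8]
grip_width: 4.7
```

```bash
echo "[410.1,-373.5,192.9,-29.9]">cmd.json;  python3 - <<'E'
from h import *
top=imaging.capture('top');side=imaging.capture('side');cv2.imwrite('pics/t24.png',top[:,:,::-1]);crop(side,'s24.png',320,70,400,150,7);crop(top,'t24.png',430,200,530,290,6)
E
python3 mv.py
```

```text
50.05 [ 410.7 -374.1  194. ] [1.7989e+02 4.0000e-02 6.0120e+01] phi -29.9 [ 0.2  0.4 -1.4] 4.8
```

View pics/s24.png

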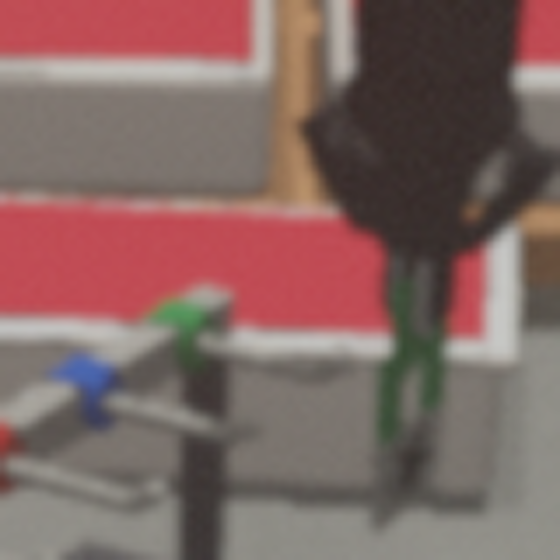

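View pics/t24.png

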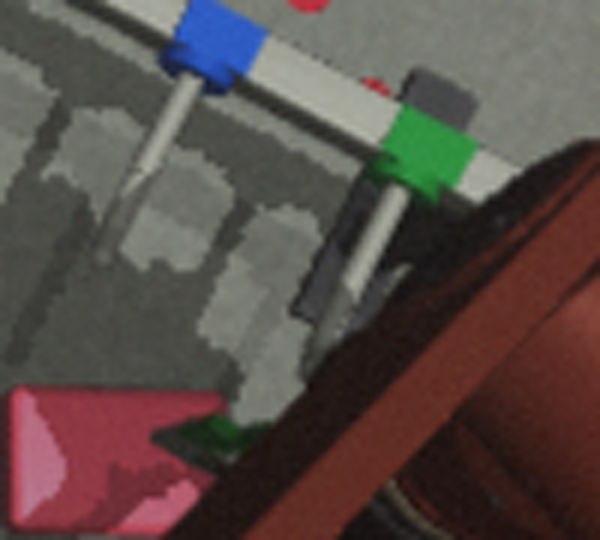

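Emit:
carry_out([
  [[0,0,0,1.5,0,0,0],[0,0,5,1.5,0,0,0],[0,0,10,1.5,0,0,0],[0,0,16,1.5,0,0,0],[0,0,22,1.5,0,0,0],[0,0,28,1.5,0,0,0],[0,0,34,1.5,0,0,0],[0,0,40,1.5,0,0,0],[0,0,45,1.5,0,0,0],[0,0,45,1.5,0,0,0]],
])

```text
time_s: 51.05
tcp_pos: [449.8, -396.3, 191.5]
eef_rot: [3.141, 0.0, 1.05]
force: [-0.6, 0.1, -1.0]
grip_width: 5.0
```

```bash
python3 - <<'E'
from h import *
top=imaging.capture('top');side=imaging.capture('side');crop(side,'s25.png',320,70,400,150,7);crop(top,'t25.png',430,200,530,290,6)
E
python3 mv.py
```

```text
51.15 [ 449.2 -395.8  191.3] [-179.97   -0.     60.13] phi -29.9 [ 0.4  0.5 -0.6] 4.9
```

View pics/s25.png

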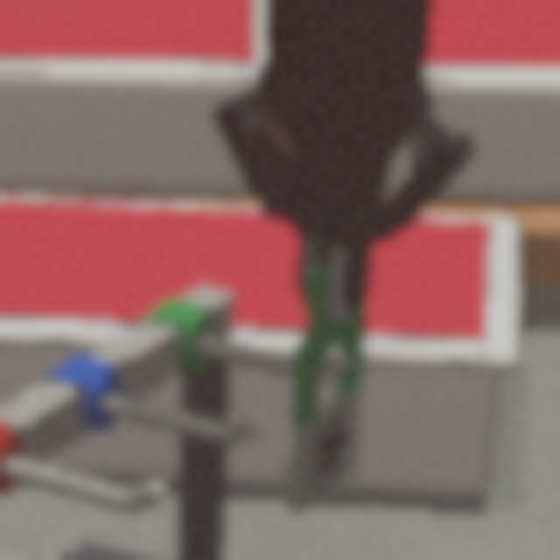

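View pics/t25.png

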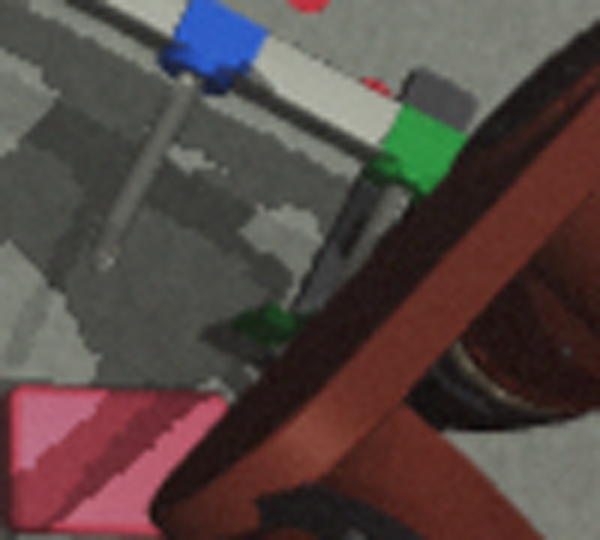

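Emit:
carry_out([
  [[0,0,4,0,0,0,0],[0,0,9,0,0,0,0],[0,0,15,0,0,0,0],[0,0,21,0,0,0,0],[0,0,27,0,0,0,0],[0,0,32,0,0,0,0],[0,0,36,0,0,0,0],[0,0,37,0,0,0,0],[0,0,37,4,0,0,0],[0,0,37,8,0,0,0]],
])

```text
time_s: 52.15
tcp_pos: [481.2, -414.3, 183.2]
eef_rot: [-3.142, 0.0, 1.049]
force: [-1.4, -1.1, -1.6]
grip_width: 4.8
```

Emit:
carry_out([
  [[0,0,0,0,0,0,0],[0,0,0,1,0,0,0],[0,0,0,2,0,0,0],[0,0,0,2,0,0,0],[0,0,0,2,0,0,0]],
])

```text
time_s: 52.65
tcp_pos: [481.3, -414.4, 181.5]
eef_rot: [3.141, 0.0, 1.049]
force: [0.7, 0.6, -1.1]
grip_width: 5.0
```

Emit:
carry_out([
  [[0,0,0,1,0,0,0],[0,0,0,2,0,0,0],[0,0,0,2,0,0,0],[0,0,0,2,0,0,0]],
])

```text
time_s: 53.05
tcp_pos: [481.6, -414.5, 181.0]
eef_rot: [3.141, 0.0, 1.049]
force: [-2.1, 2.1, 5.4]
grip_width: 4.7
```

```bash
python3 - <<'E'
from h import *
top=imaging.capture('top');side=imaging.capture('side');crop(side,'s26.png',310,70,390,150,7);crop(top,'t26.png',430,200,530,290,6)
E
python3 mv.py
```

```text
53.15 [ 481.6 -414.5  181. ] [1.7994e+02 1.0000e-02 6.0130e+01] phi -29.9 [-1.6  1.1  5.1] 4.9
```

View pics/s26.png

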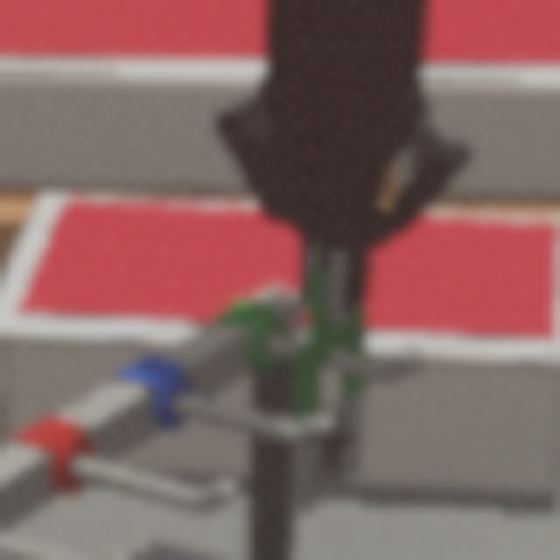

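Emit:
carry_out([
  [[22,0,0,0,0,0,0],[22,0,0,0,0,0,0],[22,0,0,0,0,0,0],[22,0,0,-5,0,0,0],[22,0,0,-15,0,0,0],[22,0,0,-35,0,0,0],[22,0,0,-65,0,0,0],[22,0,0,-90,0,0,0],[22,0,0,-100,0,0,0]],
])

```text
time_s: 54.05
tcp_pos: [482.6, -415.7, 284.3]
eef_rot: [3.135, 0.002, 1.049]
force: [0.8, 0.2, 0.3]
grip_width: 22.0
```

```bash
python3 - <<'E'
from h import *
import json
u=np.array([np.cos(np.radians(-29.9)),np.sin(np.radians(-29.9))])*82
json.dump([410.1+u[0],-373.5+u[1],279.4,-29.9],open('cmd.json','w'))
top=imaging.capture('top');side=imaging.capture('side');crop(side,'s27.png',310,70,390,150,7);crop(top,'t27.png',430,200,530,290,6)
E
python3 mv.py
```

```text
54.15 [ 482.3 -415.4  282.5] [1.797e+02 9.000e-02 6.013e+01] phi -29.9 [-0.2 -0.4  0.3] 21.9
```

View pics/s27.png

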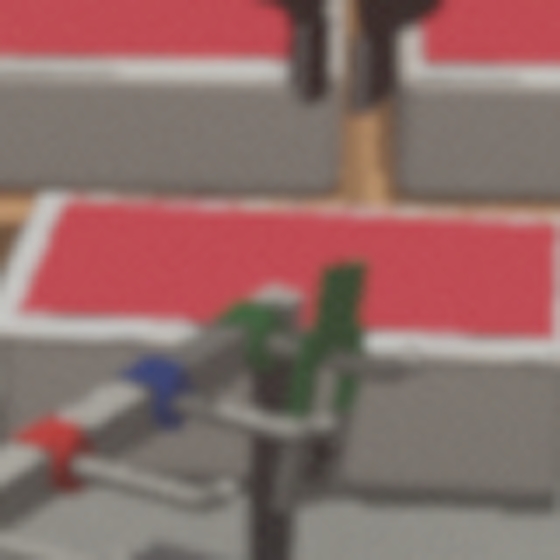

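```bash
python3 mv.py 470 -60 260 -65; python3 mv.py 511.7 208.5 180 -102.3
```

```text
row [301.5, -186.5, 19.5, 35.0] rows>= 7.1 q1,q6 -15.8 49.1 cmd [469.8, -60.0, 259.9, -64.9]
54.15 [ 482.3 -415.4  282.5] [1.797e+02 9.000e-02 6.013e+01] phi -29.9 [-0.2 -0.4  0.3] 21.9
row [152.0, -225.5, 80.0, 37.5] rows>= 5.7 q1,q6 14.9 117.3 cmd [511.8, 208.6, 179.9, -102.4]
54.15 [ 482.3 -415.4  282.5] [1.797e+02 9.000e-02 6.013e+01] phi -29.9 [-0.2 -0.4  0.3] 21.9
```

Emit:
carry_out([
  [[25,15,-9,0,0,0,3],[25,45,-28,0,0,0,7],[25,83,-51,0,0,0,11],[25,121,-75,5,0,0,15],[25,159,-98,10,0,0,19],[25,197,-122,15,0,0,23],[25,235,-145,19.5,0,0,27],[25,270,-167,19.5,0,0,31],[25,292,-181,19.5,0,0,35],[25,301.5,-186.5,19.5,0,0,35]],
])

```text
time_s: 55.15
tcp_pos: [468.3, -57.5, 258.0]
eef_rot: [-3.139, 0.002, 0.441]
force: [-0.0, 0.1, -0.4]
grip_width: 25.1
```

Emit:
carry_out([
  [[25,10,-15,0,0,0,4],[25,30,-45,0,0,0,9],[25,54,-80,5,0,0,14],[25,78,-116,15,0,0,19],[25,102,-151,30,0,0,24],[25,124,-184,50,0,0,30],[25,142,-211,70,0,0,36],[25,152,-225.5,80,0,0,37.5],[25,152,-225.5,80,0,0,37.5],[25,152,-225.5,80,0,0,37.5]],
])

```text
time_s: 56.15
tcp_pos: [511.3, 207.9, 178.8]
eef_rot: [3.14, 0.002, -0.214]
force: [-0.6, -0.4, -0.1]
grip_width: 24.7
```

```bash
python3 mv.py;  python3 - <<'E'
from h import *
top=imaging.capture('top');side=imaging.capture('side');cv2.imwrite('pics/t28.png',top[:,:,::-1]);crop(side,'s28.png',300,100,400,190,5.5);crop(side,'s28b.png',250,180,420,330,4);crop(top,'t28c.png',430,190,530,275,7)
E
```

```text
56.15 [511.3 207.9 178.8] [ 1.799e+02  9.000e-02 -1.228e+01] phi -102.3 [-0.6 -0.4 -0.1] 24.7
```

View pics/s28.png

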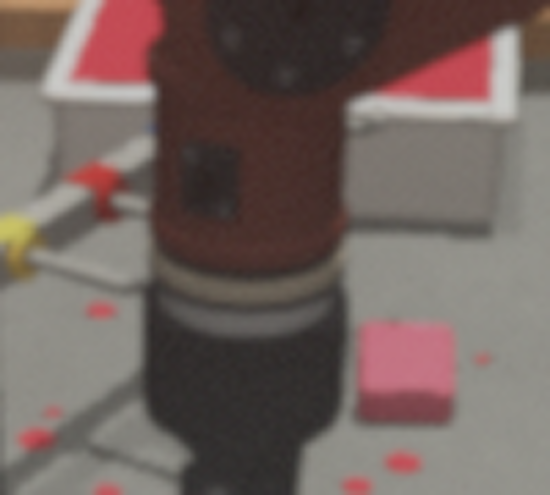

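View pics/t28c.png

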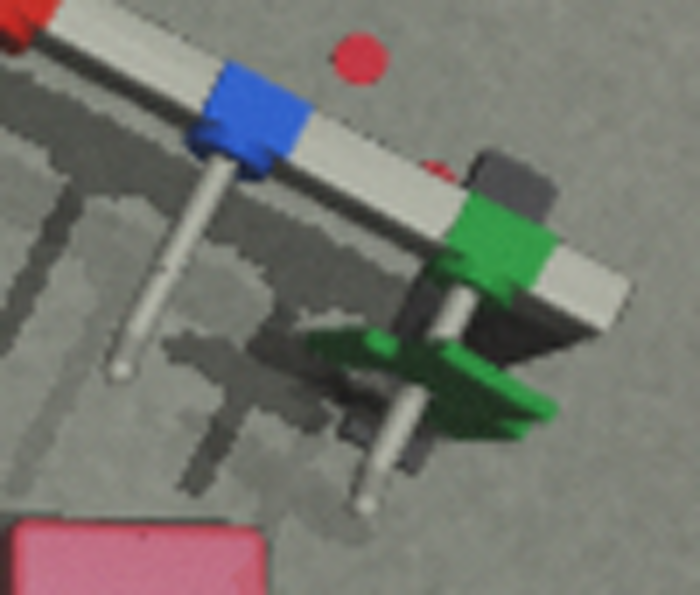

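View pics/s28b.png

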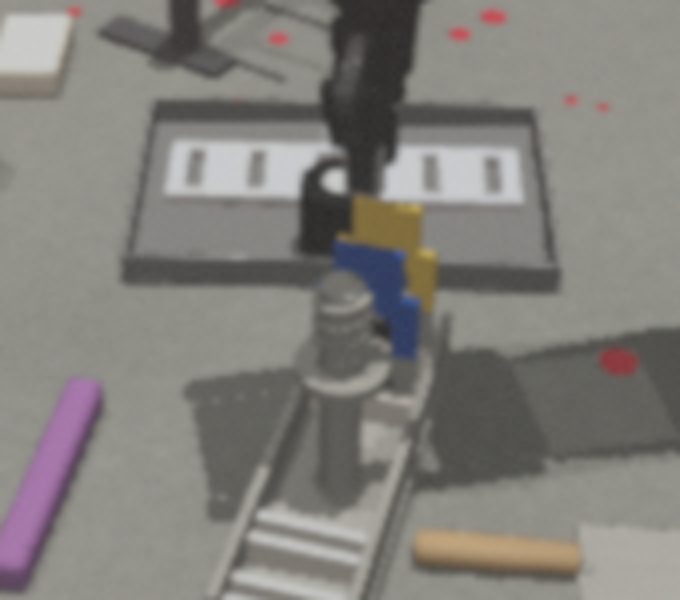

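Emit:
carry_out([
  [[25,0,0,15,0,0,0],[25,0,0,30,0,0,0],[25,0,0,45,0,0,0],[25,0,0,58,0,0,0],[25,0,0,67,0,0,0],[25,0,0,73,0,0,0],[25,0,0,75,0,0,0],[25,0,0,75,0,0,0],[25,0,0,75,0,0,0]],
])

```text
time_s: 57.15
tcp_pos: [512.2, 208.9, 105.6]
eef_rot: [-3.141, -0.001, -0.216]
force: [0.3, 1.1, -0.0]
grip_width: 25.0
```

Emit:
carry_out([
  [[0,0,0,0,0,0,0],[0,0,0,0,0,0,0],[0,0,0,0,0,0,0],[0,0,0,0,0,0,0],[0,0,0,0,0,0,0],[0,0,0,0,0,0,0]],
])

```text
time_s: 57.75
tcp_pos: [512.4, 209.0, 105.7]
eef_rot: [-3.141, -0.002, -0.216]
force: [0.3, -0.9, 4.7]
grip_width: 4.8
```

```bash
python3 mv.py;  python3 - <<'E'
from h import *
top=imaging.capture('top');side=imaging.capture('side');crop(side,'s29b.png',250,180,420,330,4)
E
```

```text
57.75 [512.4 209.  105.7] [-1.7995e+02 -9.0000e-02 -1.2380e+01] phi -102.4 [ 0.3 -0.9  4.7] 4.8
```

View pics/s29b.png

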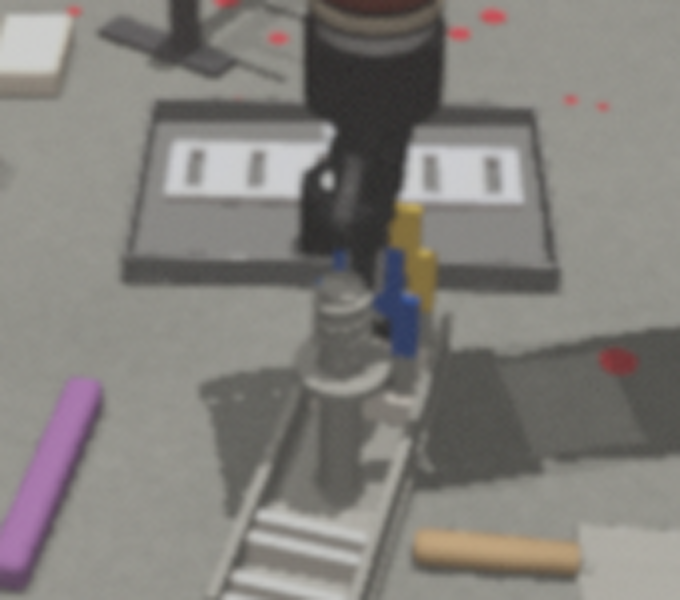

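Emit:
carry_out([
  [[0,0,0,-3,0,0,0],[0,0,0,-8,0,0,0],[0,0,0,-15,0,0,0],[0,0,0,-25,0,0,0],[0,0,0,-40,0,0,0],[0,0,0,-60,0,0,0],[0,0,0,-85,0,0,0],[0,0,0,-110,0,0,0],[0,0,0,-135,0,0,0],[0,0,0,-155,0,0,0]],
])

```text
time_s: 58.85
tcp_pos: [512.1, 208.5, 263.2]
eef_rot: [-3.141, -0.003, -0.216]
force: [-0.2, 0.4, -1.3]
grip_width: 4.9
```

```bash
echo "[511.8,208.6,259.9,-102.4]">cmd.json; python3 mv.py 470 -60 280 -60; python3 mv.py 452.8 -299.8 280 -29.9
```

```text
row [17.0, 271.5, -20.0, -42.5] rows>= 5.5 q1,q6 -15.8 44.1 cmd [470.1, -60.2, 279.9, -59.9]
58.85 [512.1 208.5 263.2] [-1.7997e+02 -1.6000e-01 -1.2370e+01] phi -102.4 [-0.2  0.4 -1.3] 4.9
row [-135.0, 198.5, -0.0, -30.0] rows>= 4.8 q1,q6 -40.9 -11.0 cmd [452.9, -299.7, 279.9, -29.9]
58.85 [512.1 208.5 263.2] [-1.7997e+02 -1.6000e-01 -1.2370e+01] phi -102.4 [-0.2  0.4 -1.3] 4.9
```

Emit:
carry_out([
  [[0,1,13,-8,0,0,-3],[0,2,38,-20,0,0,-7],[0,4,68,-20,0,0,-12],[0,6,102,-20,0,0,-17],[0,8,136,-20,0,0,-22],[0,10,170,-20,0,0,-27],[0,12,202,-20,0,0,-32],[0,15,234,-20,0,0,-37],[0,16,258,-20,0,0,-41],[0,17,271.5,-20,0,0,-42.5]],
])

```text
time_s: 59.85
tcp_pos: [469.4, -62.3, 281.3]
eef_rot: [3.14, 0.0, 0.526]
force: [1.0, -0.4, -1.1]
grip_width: 4.6
```

Emit:
carry_out([
  [[0,-7,10,0,0,0,-3],[0,-20,30,0,0,0,-7],[0,-40,58,0,0,0,-11],[0,-61,90,0,0,0,-15],[0,-82,120,0,0,0,-19],[0,-102,150,0,0,0,-23],[0,-120,176,0,0,0,-27],[0,-131,192,0,0,0,-30],[0,-135,198.5,0,0,0,-30],[0,-135,198.5,0,0,0,-30]],
])

```text
time_s: 60.85
tcp_pos: [452.6, -300.2, 280.7]
eef_rot: [3.141, 0.0, 1.047]
force: [0.3, -0.2, -1.9]
grip_width: 5.0
```

Emit:
carry_out([
  [[0,0,0,10,0,0,0],[0,0,0,25,0,0,0],[0,0,0,42,0,0,0],[0,0,0,58,0,0,0],[0,0,0,72,0,0,0],[0,0,0,82,0,0,0],[0,0,0,88,0,0,0],[0,0,0,88.5,0,0,0],[0,0,0,88.5,0,0,0]],
])

```text
time_s: 61.75
tcp_pos: [453.2, -299.7, 191.8]
eef_rot: [3.141, 0.0, 1.049]
force: [-0.3, -0.7, -1.1]
grip_width: 5.0
```

```bash
python3 mv.py;  python3 - <<'E'
from h import *
top=imaging.capture('top');side=imaging.capture('side');cv2.imwrite('pics/t30.png',top[:,:,::-1]);crop(side,'s30.png',300,70,400,170,5.5);crop(top,'t30c.png',400,190,530,290,6)
E
```

```text
61.75 [ 453.2 -299.7  191.8] [1.7996e+02 1.0000e-02 6.0130e+01] phi -29.9 [-0.3 -0.7 -1.1] 5.0
```

View pics/s30.png

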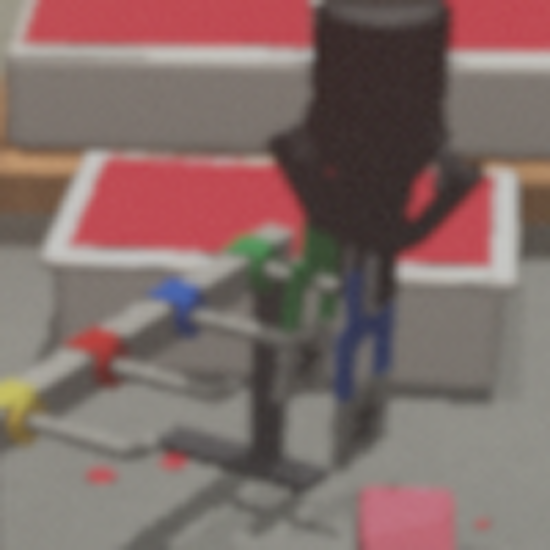

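View pics/t30.png

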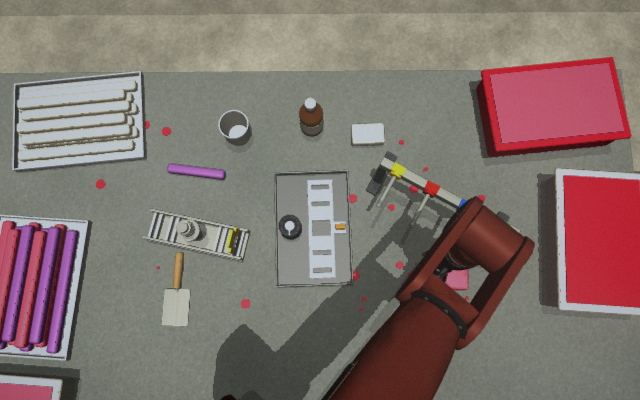

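Emit:
carry_out([
  [[0,0,4,0,0,0,0],[0,0,9,0,0,0,0],[0,0,15,0,0,0,0],[0,0,21,0,0,0,0],[0,0,27,0,0,0,0],[0,0,33,0,0,0,0],[0,0,39,0,0,0,0],[0,0,44,0,0,0,0],[0,0,47,0,0,0,0],[0,0,47,0,0,0,0]],
])

```text
time_s: 62.85
tcp_pos: [494.0, -323.2, 191.4]
eef_rot: [3.141, 0.0, 1.049]
force: [0.0, -0.7, -1.9]
grip_width: 4.9
```

```bash
python3 mv.py;  python3 - <<'E'
from h import *
side=imaging.capture('side');crop(side,'s31.png',300,70,400,170,5.5)
E
```

```text
62.85 [ 494.  -323.2  191.4] [179.99   0.    60.13] phi -29.9 [ 0.  -0.7 -1.9] 4.9
```

View pics/s31.png

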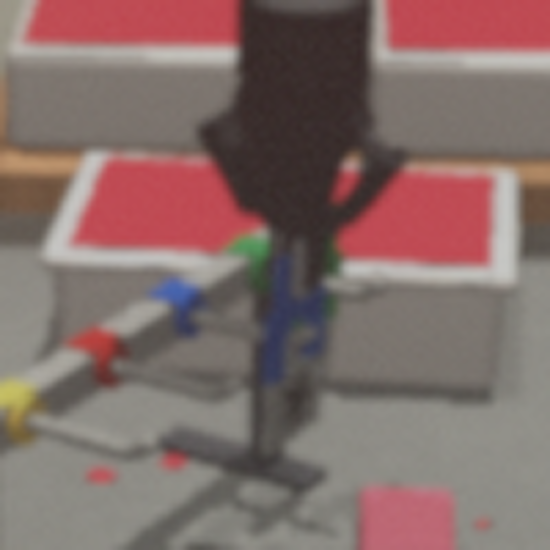

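Emit:
carry_out([
  [[0,0,4,0,0,0,0],[0,0,9,0,0,0,0],[0,0,15,0,0,0,0],[0,0,21,0,0,0,0],[0,0,27,0,0,0,0],[0,0,32,0,0,0,0],[0,0,35,0,0,0,0],[0,0,35,4,0,0,0],[0,0,35,8,0,0,0],[0,0,35,9,0,0,0]],
])

```text
time_s: 63.9
tcp_pos: [523.3, -339.8, 181.2]
eef_rot: [-3.139, -0.0, 1.049]
force: [-0.1, 0.9, -0.6]
grip_width: 4.9
```

Emit:
carry_out([
  [[0,0,0,1,0,0,0],[0,0,0,2,0,0,0],[0,0,0,3,0,0,0],[0,0,0,3,0,0,0],[0,0,0,3,0,0,0]],
])

```text
time_s: 64.4
tcp_pos: [524.2, -340.2, 180.5]
eef_rot: [3.141, -0.0, 1.049]
force: [-2.1, 2.7, 4.9]
grip_width: 4.8
```

Contact as before; release and retreat.

Emit:
carry_out([
  [[22,0,0,0,0,0,0],[22,0,0,0,0,0,0],[22,0,0,0,0,0,0],[22,0,0,-5,0,0,0],[22,0,0,-15,0,0,0],[22,0,0,-35,0,0,0],[22,0,0,-65,0,0,0],[22,0,0,-90,0,0,0],[22,0,0,-100,0,0,0]],
])

```text
time_s: 65.3
tcp_pos: [525.6, -341.7, 284.2]
eef_rot: [3.134, 0.001, 1.049]
force: [0.2, 0.0, 0.2]
grip_width: 22.1
```

```bash
python3 - <<'E'
from h import *
import json
u=np.array([np.cos(np.radians(-29.9)),np.sin(np.radians(-29.9))])*82
json.dump([452.9+u[0],-299.7+u[1],279.4,-29.9],open('cmd.json','w'))
side=imaging.capture('side');crop(side,'s32.png',300,70,400,170,5.5)
E
python3 mv.py 470 -20 260 -65; python3 mv.py 502.1 165.6 180 -102.3
```

```text
row [251.0, -206.5, 19.5, 35.0] rows>= 6.5 q1,q6 -11.0 53.9 cmd [470.1, -20.0, 259.9, -64.9]
65.35 [ 525.7 -341.8  284.7] [1.7955e+02 8.0000e-02 6.0130e+01] phi -29.9 [ 0.9 -0.9  1.1] 21.9
row [107.5, -154.5, 80.0, 37.5] rows>= 4.4 q1,q6 10.6 113.0 cmd [501.9, 165.5, 179.9, -102.4]
65.35 [ 525.7 -341.8  284.7] [1.7955e+02 8.0000e-02 6.0130e+01] phi -29.9 [ 0.9 -0.9  1.1] 21.9
```

View pics/s32.png

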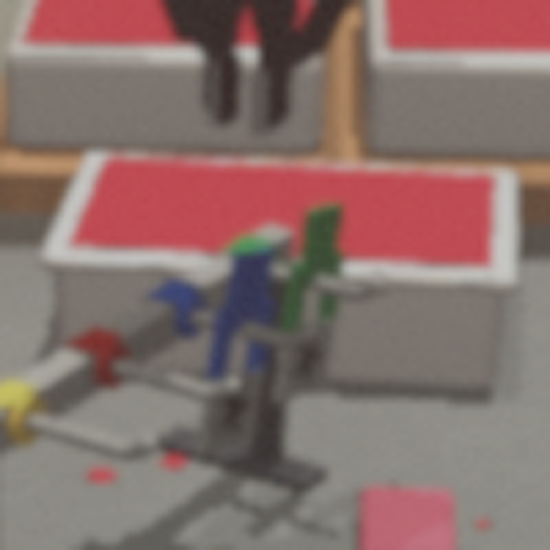

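Both hang. Now yellow.

Emit:
carry_out([
  [[25,12,-10,0,0,0,3],[25,37,-31,0,0,0,7],[25,70,-57,0,0,0,11],[25,102,-84,5,0,0,15],[25,134,-110,10,0,0,19],[25,166,-137,15,0,0,23],[25,198,-163,19.5,0,0,27],[25,227,-187,19.5,0,0,31],[25,245,-201,19.5,0,0,35],[25,251,-206.5,19.5,0,0,35]],
])

```text
time_s: 66.35
tcp_pos: [468.8, -17.8, 258.7]
eef_rot: [-3.14, 0.001, 0.441]
force: [0.1, -0.1, 0.9]
grip_width: 25.4
```

Emit:
carry_out([
  [[25,7,-10,0,0,0,4],[25,20,-30,0,0,0,9],[25,37,-53,5,0,0,14],[25,54,-78,15,0,0,19],[25,72,-103,30,0,0,24],[25,88,-126,50,0,0,30],[25,101,-145,70,0,0,36],[25,107.5,-154.5,80,0,0,37.5],[25,107.5,-154.5,80,0,0,37.5],[25,107.5,-154.5,80,0,0,37.5]],
])

```text
time_s: 67.35
tcp_pos: [501.7, 164.8, 179.5]
eef_rot: [3.14, 0.001, -0.215]
force: [-0.1, -0.2, -0.8]
grip_width: 24.8
```

```bash
python3 mv.py;  python3 - <<'E'
from h import *
top=imaging.capture('top');side=imaging.capture('side');cv2.imwrite('pics/t33.png',top[:,:,::-1]);crop(side,'s33b.png',250,180,420,330,4);crop(top,'t33c.png',400,150,530,275,5)
E
```

```text
67.35 [501.7 164.8 179.5] [ 1.7994e+02  4.0000e-02 -1.2290e+01] phi -102.3 [-0.1 -0.2 -0.8] 24.8
```

View pics/s33b.png

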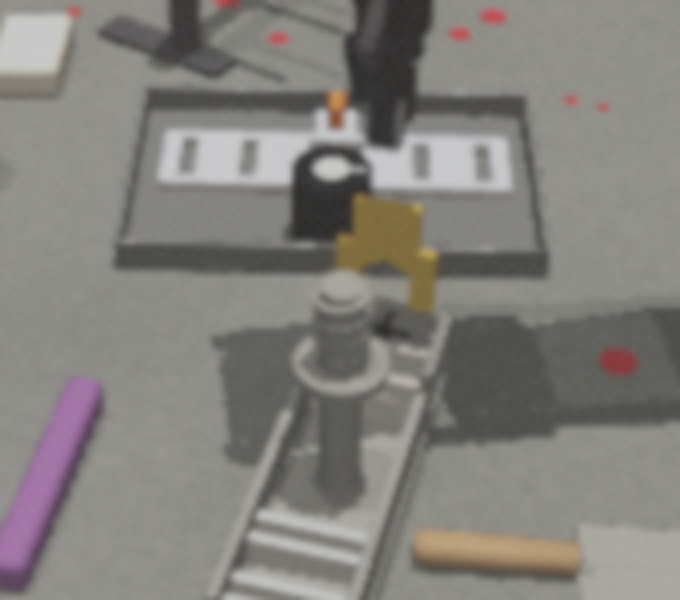

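View pics/t33c.png

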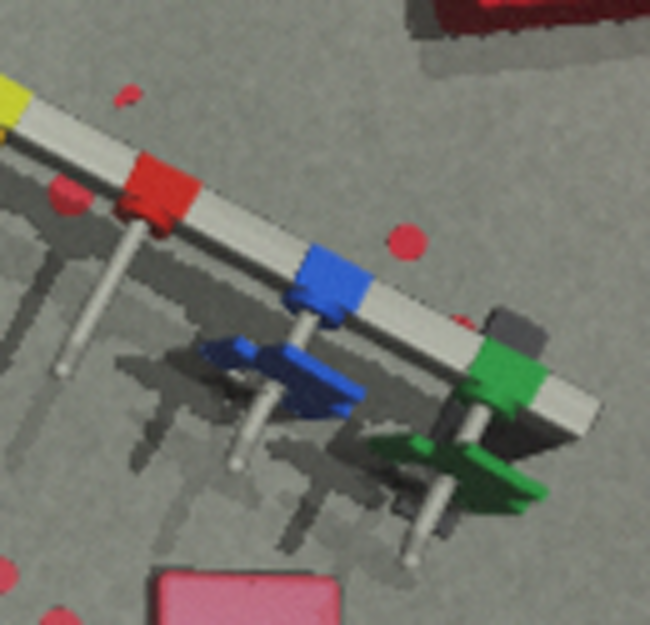

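Emit:
carry_out([
  [[25,0,0,15,0,0,0],[25,0,0,30,0,0,0],[25,0,0,45,0,0,0],[25,0,0,58,0,0,0],[25,0,0,67,0,0,0],[25,0,0,73,0,0,0],[25,0,0,75,0,0,0],[25,0,0,75,0,0,0],[25,0,0,75,0,0,0]],
])

```text
time_s: 68.35
tcp_pos: [502.3, 165.8, 105.5]
eef_rot: [-3.141, -0.001, -0.216]
force: [0.0, 0.2, 0.4]
grip_width: 25.0
```

Emit:
carry_out([
  [[0,0,0,0,0,0,0],[0,0,0,0,0,0,0],[0,0,0,0,0,0,0],[0,0,0,0,0,0,0],[0,0,0,0,0,0,0],[0,0,0,0,0,0,0]],
])

```text
time_s: 68.95
tcp_pos: [502.5, 165.9, 105.8]
eef_rot: [-3.141, -0.002, -0.216]
force: [0.3, 1.2, 5.4]
grip_width: 5.0
```

Emit:
carry_out([
  [[0,0,0,-3,0,0,0],[0,0,0,-8,0,0,0],[0,0,0,-15,0,0,0],[0,0,0,-25,0,0,0],[0,0,0,-40,0,0,0],[0,0,0,-60,0,0,0],[0,0,0,-85,0,0,0],[0,0,0,-110,0,0,0],[0,0,0,-135,0,0,0],[0,0,0,-155,0,0,0]],
])

```text
time_s: 69.95
tcp_pos: [502.2, 165.3, 263.2]
eef_rot: [-3.141, -0.003, -0.216]
force: [0.5, -0.3, -1.1]
grip_width: 5.0
```

```bash
echo "[501.9,165.5,259.9,-102.4]">cmd.json; python3 mv.py; python3 mv.py 500 0 280 -60; python3 mv.py 537.4 -151.3 280 -29.9;  python3 - <<'E'
from h import *
side=imaging.capture('side');crop(side,'s34b.png',250,100,420,250,4)
E
```

```text
69.95 [502.2 165.3 263.2] [-1.7999e+02 -1.6000e-01 -1.2370e+01] phi -102.4 [ 0.5 -0.3 -1.1] 5.0
row [33.5, 162.0, -20.0, -42.5] rows>= 4.9 q1,q6 -8.0 51.9 cmd [499.8, 0.1, 279.9, -59.9]
69.95 [502.2 165.3 263.2] [-1.7999e+02 -1.6000e-01 -1.2370e+01] phi -102.4 [ 0.5 -0.3 -1.1] 5.0
row [-43.5, 150.0, -0.0, -30.0] rows>= 3.5 q1,q6 -22.9 7.0 cmd [537.4, -151.5, 279.9, -29.9]
69.95 [502.2 165.3 263.2] [-1.7999e+02 -1.6000e-01 -1.2370e+01] phi -102.4 [ 0.5 -0.3 -1.1] 5.0
```

View pics/s34b.png

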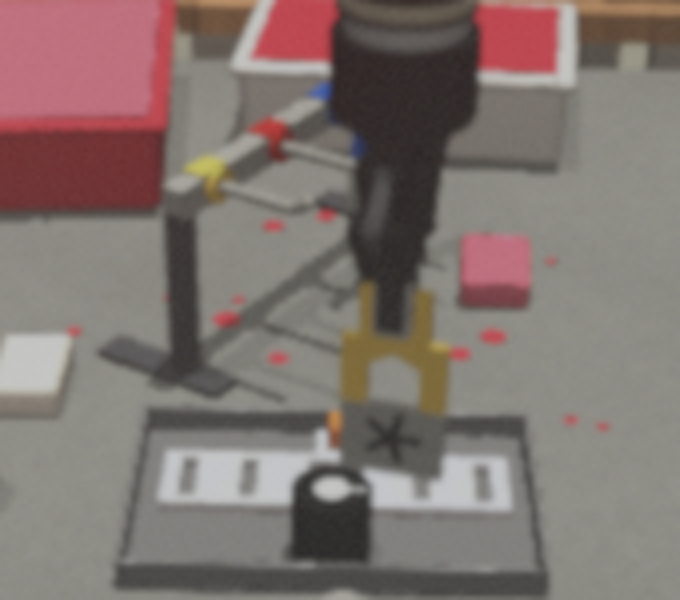

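Emit:
carry_out([
  [[0,1,8,-8,0,0,-3],[0,4,22,-20,0,0,-7],[0,8,40,-20,0,0,-12],[0,12,60,-20,0,0,-17],[0,16,80,-20,0,0,-22],[0,20,100,-20,0,0,-27],[0,25,120,-20,0,0,-32],[0,29,140,-20,0,0,-37],[0,32,154,-20,0,0,-41],[0,33.5,162,-20,0,0,-42.5]],
])

```text
time_s: 71.0
tcp_pos: [499.3, -1.3, 280.2]
eef_rot: [3.141, 0.001, 0.526]
force: [0.5, 0.8, -1.0]
grip_width: 5.1
```

Emit:
carry_out([
  [[0,-2,8,0,0,0,-3],[0,-7,23,0,0,0,-7],[0,-13,44,0,0,0,-11],[0,-20,68,0,0,0,-15],[0,-26,91,0,0,0,-19],[0,-33,113,0,0,0,-23],[0,-39,133,0,0,0,-27],[0,-42,145,0,0,0,-30],[0,-43.5,150,0,0,0,-30],[0,-43.5,150,0,0,0,-30]],
])

```text
time_s: 72.0
tcp_pos: [537.1, -151.8, 279.9]
eef_rot: [-3.141, 0.0, 1.047]
force: [-0.4, 0.0, -1.8]
grip_width: 4.9
```

Emit:
carry_out([
  [[0,0,0,10,0,0,0],[0,0,0,25,0,0,0],[0,0,0,42,0,0,0],[0,0,0,58,0,0,0],[0,0,0,72,0,0,0],[0,0,0,82,0,0,0],[0,0,0,88,0,0,0],[0,0,0,88.5,0,0,0],[0,0,0,88.5,0,0,0]],
])

```text
time_s: 72.9
tcp_pos: [537.7, -151.5, 191.8]
eef_rot: [3.141, -0.0, 1.049]
force: [1.3, 0.1, -1.1]
grip_width: 4.8
```

```bash
python3 mv.py;  python3 - <<'E'
from h import *
top=imaging.capture('top');side=imaging.capture('side');cv2.imwrite('pics/t35.png',top[:,:,::-1]);crop(side,'s35.png',270,90,390,210,5)
E
```

```text
72.9 [ 537.7 -151.5  191.8] [ 1.7995e+02 -1.0000e-02  6.0120e+01] phi -29.9 [ 1.3  0.1 -1.1] 4.8
```

View pics/s35.png

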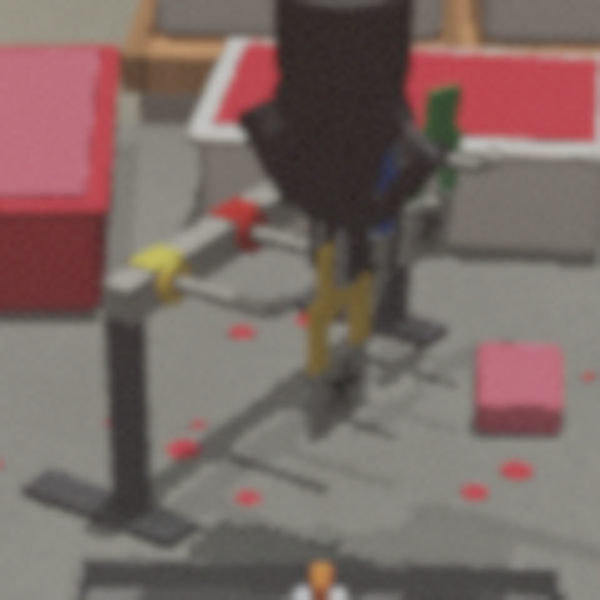

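Emit:
carry_out([
  [[0,0,4,0,0,0,0],[0,0,9,0,0,0,0],[0,0,15,0,0,0,0],[0,0,21,0,0,0,0],[0,0,27,0,0,0,0],[0,0,33,0,0,0,0],[0,0,39,0,0,0,0],[0,0,44,0,0,0,0],[0,0,47,0,0,0,0],[0,0,47,0,0,0,0]],
])

```text
time_s: 74.0
tcp_pos: [578.4, -175.0, 191.4]
eef_rot: [3.142, 0.0, 1.049]
force: [0.1, 0.0, -0.6]
grip_width: 4.9
```

```bash
python3 mv.py;  python3 - <<'E'
from h import *
side=imaging.capture('side');crop(side,'s36.png',270,90,390,210,5)
E
```

```text
74.0 [ 578.4 -175.   191.4] [180.     0.    60.12] phi -29.9 [ 0.1  0.  -0.6] 4.9
```

View pics/s36.png

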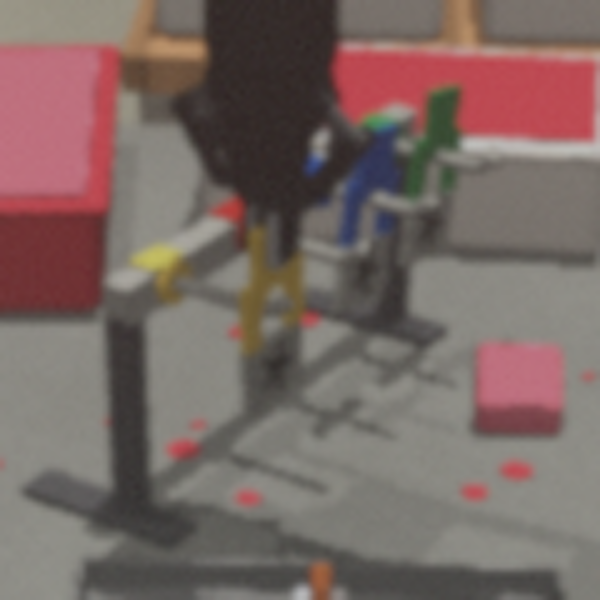

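Emit:
carry_out([
  [[0,0,4,0,0,0,0],[0,0,9,0,0,0,0],[0,0,15,0,0,0,0],[0,0,21,0,0,0,0],[0,0,27,0,0,0,0],[0,0,32,0,0,0,0],[0,0,35,0,0,0,0],[0,0,35,4,0,0,0],[0,0,35,8,0,0,0],[0,0,35,9,0,0,0]],
])

```text
time_s: 75.05
tcp_pos: [607.7, -191.8, 181.2]
eef_rot: [-3.139, 0.0, 1.049]
force: [-0.8, 0.1, 0.5]
grip_width: 4.8
```

Emit:
carry_out([
  [[0,0,0,1,0,0,0],[0,0,0,2,0,0,0],[0,0,0,3,0,0,0],[0,0,0,3,0,0,0],[0,0,0,3,0,0,0]],
])

```text
time_s: 75.55
tcp_pos: [608.8, -192.0, 180.2]
eef_rot: [3.141, -0.001, 1.049]
force: [-0.5, 0.9, 2.3]
grip_width: 5.2
```

Emit:
carry_out([
  [[22,0,0,0.5,0,0,0],[22,0,0,0.5,0,0,0],[22,0,0,0.5,0,0,0],[22,0,0,-5,0,0,0],[22,0,0,-15,0,0,0],[22,0,0,-35,0,0,0],[22,0,0,-65,0,0,0],[22,0,0,-90,0,0,0],[22,0,0,-120,0,0,0]],
])

```text
time_s: 76.45
tcp_pos: [608.3, -192.2, 301.0]
eef_rot: [3.141, 0.0, 1.049]
force: [0.4, -0.5, -0.3]
grip_width: 22.2
```

```bash
echo "[608.5,-192.4,299.4,-29.9]">cmd.json; python3 mv.py 440 200 300 -29.9
```

```text
row [256.0, -341.5, -0.5, -0.0] rows>= 8.5 q1,q6 16.1 46.0 cmd [440.1, 199.8, 299.9, -29.9]
76.45 [ 608.3 -192.2  301. ] [179.99   0.    60.12] phi -29.9 [ 0.4 -0.5 -0.3] 22.2
```

Emit:
carry_out([
  [[22,15,-20,0,0,0,0],[22,40,-54,0,0,0,0],[22,70,-94,0,0,0,0],[22,100,-134,0,0,0,0],[22,130,-174,0,0,0,0],[22,160,-214,0,0,0,0],[22,190,-254,0,0,0,0],[22,220,-294,0,0,0,0],[22,245,-327,0,0,0,0],[22,256,-341.5,0,0,0,0]],
])

```text
time_s: 77.45
tcp_pos: [438.4, 202.8, 300.9]
eef_rot: [3.141, -0.002, 1.053]
force: [1.1, -0.6, 0.2]
grip_width: 22.1
```

```bash
python3 mv.py;  python3 - <<'E'
from h import *
top=imaging.capture('top');side=imaging.capture('side');cv2.imwrite('pics/t37.png',top[:,:,::-1]);cv2.imwrite('pics/s37.png',side[:,:,::-1]);crop(side,'s37c.png',270,90,390,210,5);crop(top,'t37c.png',360,150,530,275,4.7)
E
```

```text
77.45 [438.4 202.8 300.9] [ 1.7997e+02 -1.4000e-01  6.0330e+01] phi -29.7 [ 1.1 -0.6  0.2] 22.1
```

View pics/s37.png

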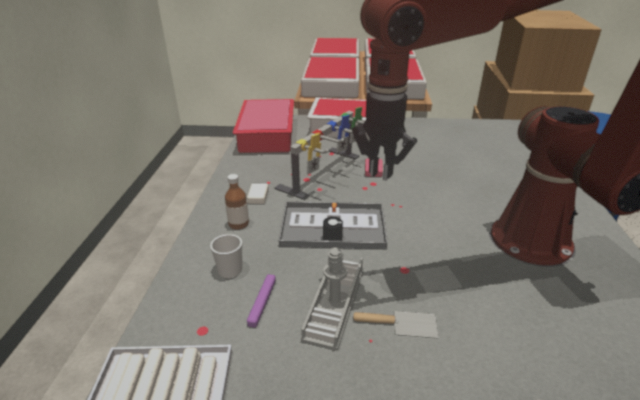

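View pics/s37c.png

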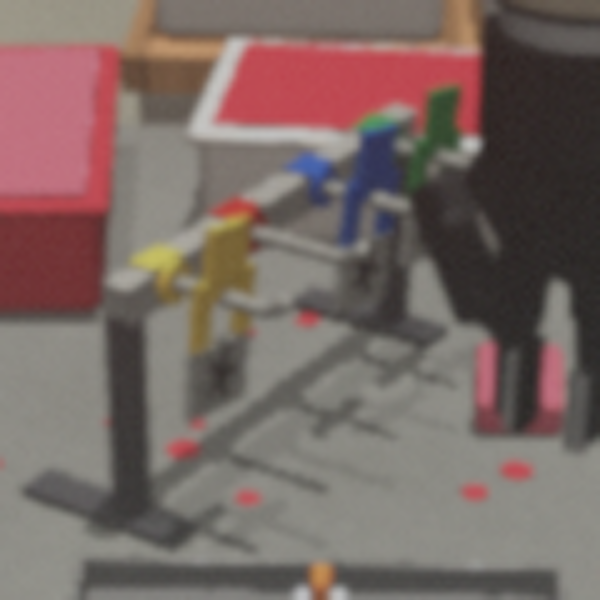

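View pics/t37.png

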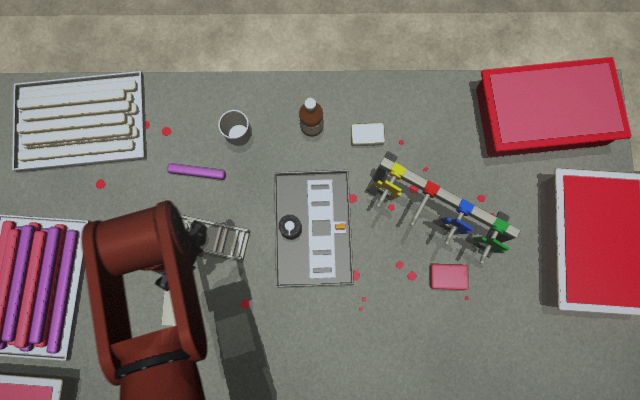

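View pics/t37c.png

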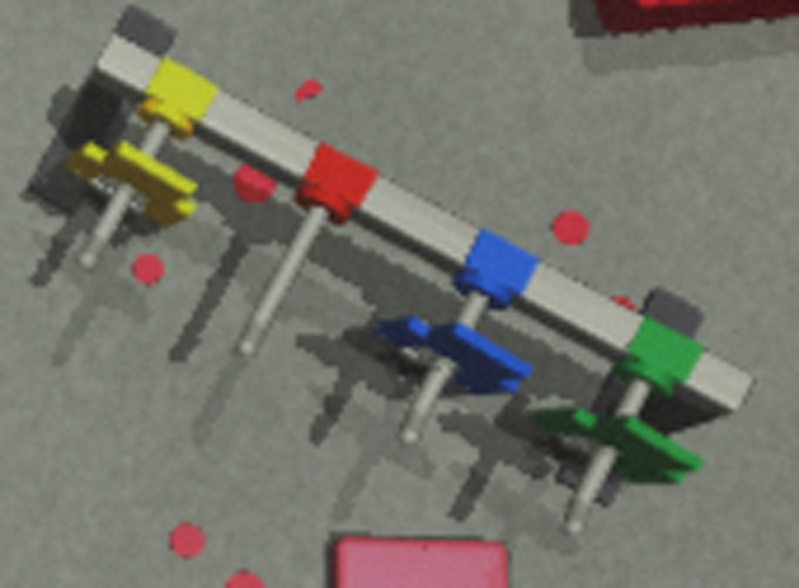

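Run:
```python
from h import *
T=lambda x,y:(360+x/4.7,150+y/4.7)
u=np.array([.8686,-.4955]);v=np.array([.4955,.8686])
# tab top edge endpoints (viewed) at z~206
for n,a,b,O in [('y',(120,146),(194,190),(643.4,-211.8)),('b',(459,328),(530,374),(558.8,-360.3)),('g',(628,418),(702,464),(516.1,-434.1))]:
    P=[onz('top',*T(*p),206)[:2]-O for p in (a,b)]
    print(n,[(round(p@u,1),round(p@v,1)) for p in P],'mid',((P[0]+P[1])/2@u).round(1),((P[0]+P[1])/2@v).round(1),'len',np.linalg.norm(P[0]-P[1]).round(1))
# lower shoulder corners z 88->~174
for n,a,b,O in [('y',(68,160),(188,218),(643.4,-211.8)),('b',(378,328),(515,390),(558.8,-360.3)),('g',(537,412),(690,482),(516.1,-434.1))]:
    P=[onz('top',*T(*p),172)[:2]-O for p in (a,b)]
    print(n,[(round(p@u,1),round(p@v,1)) for p in P])
```

```text
y [(np.float64(-37.7), np.float64(11.8)), (np.float64(-39.4), np.float64(-27.6))] mid -38.5 -7.9 len 39.5
b [(np.float64(-37.2), np.float64(8.6)), (np.float64(-40.3), np.float64(-28.7))] mid -38.8 -10.0 len 37.4
g [(np.float64(-36.1), np.float64(9.4)), (np.float64(-38.5), np.float64(-28.4))] mid -37.3 -9.5 len 37.9
y [(np.float64(-46.7), np.float64(30.5)), (np.float64(-43.6), np.float64(-32.3))]
b [(np.float64(-46.6), np.float64(36.5)), (np.float64(-41.4), np.float64(-32.2))]
g [(np.float64(-45.1), np.float64(39.6)), (np.float64(-39.6), np.float64(-36.2))]
```

Run:
```python
from h import *
s=imaging.capture('side'); cv2.imwrite('pics/s38.png',s[:,:,::-1])
crop(s,'s38y.png',300,125,330,180,10);crop(s,'s38b.png',330,105,365,155,11)
```

```text
(no output)
```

View pics/s38y.png

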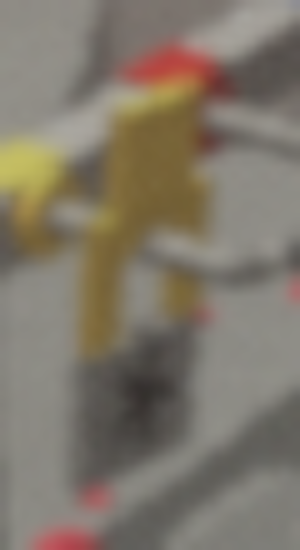

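View pics/s38b.png

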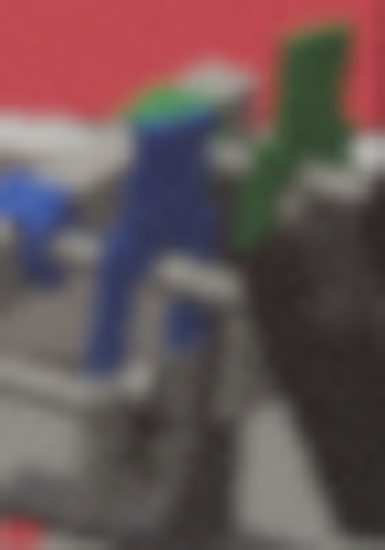

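Run:
```python
from h import *
u=np.array([.8686,-.4955,0]);v=np.array([.4955,.8686,0])
def pl(px,O,w):
    o,d=ray('side',*px); O=np.array([*O,0.]); t=((w-(o-O)@u))/(d@u); P=o+t*d; return ((P-O)@v).round(1),P[2].round(1)
O=(643.4,-211.8)
for n,p in dict(TL=(118,112),TR=(200,80),shL=(85,225),shR=(208,180),cL=(80,355),cR=(197,315),bL=(72,490),bR=(187,440)).items():
    print('y',n,pl((300+p[0]/10,125+p[1]/10),O,-40))
O=(558.8,-360.3)
for n,p in dict(TL=(135,125),TR=(215,105),shL=(100,255),cL=(88,375),cR=(200,345)).items():
    print('b',n,pl((330+p[0]/11,105+p[1]/11),O,-40))
```

```text
y TL (np.float64(10.0), np.float64(205.5))
y TR (np.float64(-33.1), np.float64(199.2))
y shL (np.float64(27.8), np.float64(176.0))
y shR (np.float64(-37.1), np.float64(164.3))
y cL (np.float64(31.8), np.float64(134.5))
y cR (np.float64(-30.6), np.float64(120.7))
y bL (np.float64(37.6), np.float64(90.8))
y bR (np.float64(-24.5), np.float64(79.1))
b TL (np.float64(9.7), np.float64(208.2))
b TR (np.float64(-36.5), np.float64(198.6))
b shL (np.float64(27.9), np.float64(173.9))
b cL (np.float64(33.4), np.float64(137.6))
b cR (np.float64(-32.0), np.float64(121.7))
```

Emit:
carry_out([
  [[22,-20,40,-20,0,0,0],[22,-40,80,-40,0,0,0],[22,-60,120,-60,0,0,0],[22,-80,160,-80,0,0,0],[22,-80,200,-100,0,0,0],[22,-80,200,-100,0,0,0]],
])

```text
time_s: 78.2
tcp_pos: [577.7, 25.6, 402.4]
eef_rot: [3.135, -0.001, 1.043]
force: [-0.3, 1.3, 0.1]
grip_width: 21.8
```

```bash
python3 mv.py;python3 - <<'E'
from h import *
s=imaging.capture('side'); cv2.imwrite('pics/s39.png',s[:,:,::-1])
crop(s,'s39g.png',335,95,375,160,9)
E
```

```text
78.2 [577.7  25.6 402.4] [ 1.796e+02 -8.000e-02  5.974e+01] phi -30.3 [-0.3  1.3  0.1] 21.8
```

View pics/s39g.png

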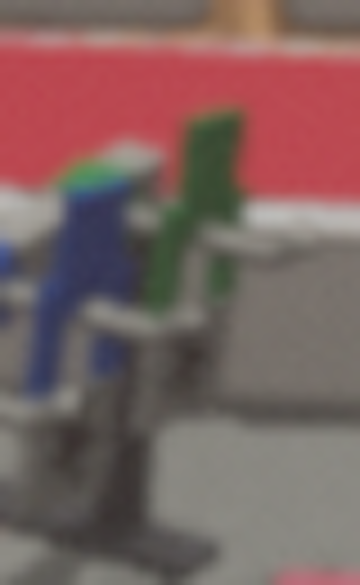

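Run:
```python
from h import *
u=np.array([.8686,-.4955,0]);v=np.array([.4955,.8686,0])
def pl(px,O,w):
    o,d=ray('side',*px); O=np.array([*O,0.]); t=((w-(o-O)@u))/(d@u); P=o+t*d; return ((P-O)@v).round(1),P[2].round(1)
O=(516.1,-434.1)
for n,p in dict(TL=(188,125),TR=(243,108),shL=(165,208),shR=(250,190),cL=(150,308),cR=(228,295)).items():
    print('g',n,pl((335+p[0]/9,95+p[1]/9),O,-40))
O=(558.8,-360.3)
for n,p in dict(TL=(65,200),TR=(132,180),shL=(42,300),cL=(30,395),cR=(122,375),bL=(25,495)).items():
    print('b',n,pl((335+p[0]/9,95+p[1]/9),O,-40))
```

```text
g TL (np.float64(8.6), np.float64(205.0))
g TR (np.float64(-33.7), np.float64(197.8))
g shL (np.float64(23.6), np.float64(177.3))
g shR (np.float64(-42.6), np.float64(161.5))
g cL (np.float64(32.2), np.float64(140.1))
g cR (np.float64(-28.8), np.float64(122.7))
b TL (np.float64(9.9), np.float64(205.3))
b TR (np.float64(-37.3), np.float64(196.7))
b shL (np.float64(24.3), np.float64(172.1))
b cL (np.float64(31.4), np.float64(137.5))
b cR (np.float64(-34.6), np.float64(119.6))
b bL (np.float64(33.6), np.float64(98.1))
```

Run:
```python
from h import *
t=imaging.capture('top'); s2=imaging.capture('side')
a=cv2.imread('pics/s39.png')[:,:,::-1]
d=cv2.absdiff(a[95:185,290:375],s2[95:185,290:375]); print('rack diff',d.mean(),(d.max(2)>40).sum())
t37=cv2.imread('pics/t37.png')[:,:,::-1]; crop(t37,'t40.png',265,160,365,295,4.2)
c=np.mean([onz('top',*p,24)[:2] for p in [(275.5,173),(348.5,171.5),(352.5,284.5),(277.5,286)]],0)
print('tray',c,'cap',onz('top',289.5,226.5,59)[:2]-c,'keeper',onz('top',320.5,228.5,12)[:2]-c)
print(monitor.state()['tcp_pos'],monitor.state()['force'])
```

```text
rack diff 1.2036601307189543 22
tray [541.95420602 -22.14208821] cap [-2.46756836 57.47268149] keeper [ -0.84208288 -17.52551358]
[573.08380668  29.90822731 398.95574384] [-0.29204664 -0.11112111  0.30061027]
```

View pics/t40.png

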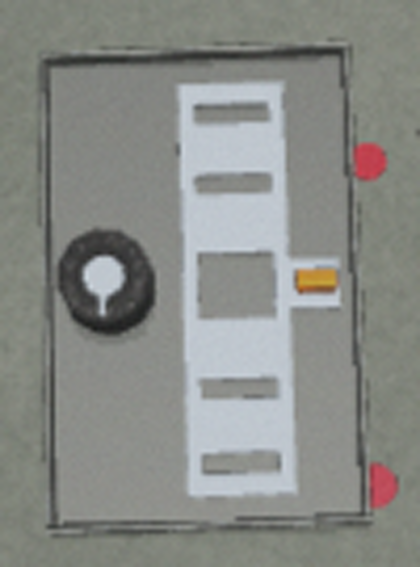

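```bash
python3 -c "
from bench import workorder,monitor
print(workorder.job_done()); print(monitor.state()['time_s'])"
```

```text
the job is handed in; nothing more can be done
None
the job is handed in; nothing more can be done
```

The job is handed in, at about 79 s on the robot's clock. I unscrewed the cap about 2.5 turns, lifted it clear and stood it in the tray. I then laid the keeper bar flat beside it. The three dies present (green, blue and yellow; there is no red) hang on the pegs of their own colours.

**Tray:** it was knocked about 15 mm aside during the work. The cap and keeper moved with it and are still inside. In the tray's frame the cap is at about (-2, 57) mm and the keeper at about (-1, -18) mm, lying flat.

**Dies:** all three are on the straight part of their pegs, about 38 to 40 mm from the rail. Two side pictures taken just before hand-in showed no movement there.

**Tilt:** the dies do not hang perfectly straight. They lean sideways by roughly 0.15 to 0.25 rad, each resting slightly off the top of its eye. That is inside the 0.35 rad limit, and I left them rather than risk regripping. My tilt readings scattered: axis fits gave about 0.15 to 0.20 rad, and single edges up to 0.28 rad.

**Eye height:** the one reading I took, on the yellow die, was about 11 mm below the peg axis. The contact geometry predicts 7 to 9 mm. Both lie in the allowed band, but the image reading is near its lower edge.

**Bystanders:** by eye, none of them moved in the last full pictures. I did not measure them.

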